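# Tip rinsed lemons from the draining skip into the prep pan

### The arm

A 6-joint arm with a two-finger parallel gripper is mounted at the origin on a cart in front of the work surface, level with it; the furniture and walls round the work are solid. World frame = base frame: x ahead of the robot, y to its left, z up, the work surface at z = 0. Lengths are in m, angles in rad, forces in N, time in s.
With the tool pointing down it reaches from about 0.375 to 0.9 m from the base axis. Payload 3.1 kg.
Tool frame: the origin (TCP) lies between the finger pads; the fingertips stand manip.finger_overhang ahead of it and the grasp point (between the pads) lies 5 mm behind it (manip.finger_overhang is the distance from the TCP to the fingertips, in m); z points along the fingers, y is the line along which they close (so a half turn about z gives the same grasp; the last joint's range is limited). The gripper opens to 85 mm and grips with 20 to 120 N. Pads are 22 mm wide; open, the fingers measure 114 mm over their backs; the gripper's body (76 mm by 85 mm) begins 54 mm behind the grasp point. The pads swing forward as they close: fully open they stand 13 mm farther back than shut.
Start: joints at [1.129, 0.527, 1.433, -0, 1.181, -0.178], TCP at [0.162, 0.604, 0.245] pointing down, gripper open.
Joint ranges: [-3.08, 3.08], [-0.75, 2.2], [0.22, 2.44], [-1.43, 4.57], [0, 2.65], [-2.85, 2.85]. Speed limits (rad/s): [2.79, 2.79, 3.14, 3.14, 3.14, 3.14].

### API

Orientations are given as a unit quaternion [x, y, z, w].
In Python, from station import manip gives the robot as it stands.
- The arm moves only by the tool drive_tool, never from a script. Its argument "plan" is a list of rows, each a list of 7 numbers: the shift along the tool's x, y, z in m, then the turn, a rotation vector about the tool's x, y, z in degrees, then the opening, from -1 (shut) to 1 (fully open). In form: [[x, y, z, wx, wy, wz, gripper], ...]. A call has 1 to 10 rows; each row shifts and turns the commanded pose from where the row before left it, along the tool's axes as they then stand; what a row does not reach is not made up. A row lasts 1/10 s, in which the tool goes at most 50 mm and 8.59 degrees, less where a joint would pass 70% of its speed; a pose out of reach is approached as far as the arm can. A call is refused whole if a number of a shift passes 0.05 or a number of a turn 8.59, either way. A call with a gripper value outside its range is refused whole. The fingers move at their own pace and stop on an object; "newtons" is the grip in N (left out, the last holds). Time passes only in rows, so rows that do not move let the fingers close. It gives the time, the measured TCP pose, the force, the opening and the grip force at its end, in the units of the state.
- manip.sense(): the state, without advancing time (a new reading comes with each control period).
- manip.snapshot(name): name is "scene" or "top" or "wrist"; returns a dict with "image" (420x560x3 uint8, red, green, blue), "z_map" (420x560 float32, m along the optical axis (not along the pixel's ray), 0 where there is no reading), "fov_y" (degrees; the focal length in pixels is half the picture's height over the tangent of half this angle, whatever the lens; pixels are square), "cx", "cy" (the principal point, pixels), "extrinsics" (4x4, takes a point from camera to world coordinates); the wrist camera has in their place "mount" (4x4, takes a point from camera to tool coordinates, whose origin is the TCP and whose axes are the flange's). Camera axes: x right, y up, looking along -z (the intrinsics and any distortion apply to the point x, -y, -z); pixel columns grow to the right and rows downward; lengths in m; the calibration is good to about 2 mm. A picture is of the moment at which its call begins: read the wrist's pose just before it.
- manip.sign_off(): hands the job in; it is judged then, once.
The state is a dict: "t": time; "q": joint angles; "qd": joint speeds; "tau": joint torques, N m; "tcp_pos": TCP position; "tool_rot": TCP orientation; "force": force on the tool from outside, world axes, zero at the start; "ft_torque": the same for the moment, N m; "finger_gap": opening from 0.0 (shut) to 1.0 (fully open); "gripper_force": force on a finger pad.
Only numpy, scipy, OpenCV 4.12 (cv2) and the standard library are available. Lean on these libraries where they do the work, as an engineer would, in place of code of your own. Each camera call takes 0.05 s, during which the arm holds its last target. There are 200 camera calls.

### The job

The rinsed lemons have drained in the tipping skip and are wanted in the prep pan. Push the pan all the way back into its bay under the hopper until it meets the stop, then swing the skip's lever over past its catch so that the skip tips right over and all three lemons drop into the pan. Ease the skip back until it sits fully upright on its rest again, holding it back so that it does not slam, and do not shift the glass shaker, the mug or the peeler.

Things in the scene. Friction and masses are not known exactly. Their poses are not given: they have to be found in the camera images.
- stand: Steel stand, fixed to the worktop. Origin on the worktop under the hinge line, in the plane of the front bearing plate (36 mm wide, 208 mm tall; a second one at x = 186). x points away from the robot, along the hinge line and the pan's travel, y to the left (the side it dumps to), z up. A drip tray 22 mm high lies under the skip. Lengths below are in mm in this frame.
- hinge (a point): Point on the hinge line, at the front bearing plate: x = 0, y = 0, z = 190 in the stand's frame; the hinge line runs along the stand's x. The spring plunger that makes the skip's catch stands just below it.
- stop (a point): Middle of the hidden stop at the back of the pan bay, at x = 177.5, y = 101, z = 25 in the stand's frame. The bay lies left of the hinge and is open towards the robot; its side plates (58 high, inner faces at y = 23 and 179, mouth turned out a little to x = -20) guide the pan.
- collar (a point): Middle of the front top edge of the fixed hopper collar over the bay, at x = -32, y = 112, z = 114 in the stand's frame. The collar narrows from there (x -32 to 192, y 12 to 212) to its mouth at z = 60 (x 18 to 172, y 32 to 172). It overhangs the handle of the pan when that is home, so the tool must lean back towards the robot by some 20 to 40 degrees to push it there.
- pan: Loose steel pan, 0.36 to 0.59 kg, 165 x 148 x 50 mm over its walls (x, y, z), open at the top, 3 mm thick; origin at the centre of its underside, axes as the stand's. It stands on the worktop, partly in its bay, 35 to 60 mm short of the stop, with 3.5 mm of play each side. Home against the stop its origin is at x = 95, y = 101 in the stand's frame. It slides with 2 to 4 N.
- pan_handle (a point): Middle of the pan's straight bar handle: round bar 11 mm thick, 90 mm long along the pan's y, its axis 25 mm in front of the pan's front wall, 30 mm above the worktop.
- skip (a joint): Angle of the draining skip, rad. 0: upright on its rest; 1.9: tipped over to the left, at its end stop. A spring catch resists from about 0.05 to 0.4 rad (about 3 N at the lever grip), both ways. Past about 0.8 it is over its balance and falls on to 1.9 and stays; coming back it falls below 0.8 to the catch, and past the catch drops on to its rest unless held back.
- skip_floor (a point): Middle of the skip's floor (top face). The skip is a slotted trough, 162 x 178 x 65 mm, flared to left and right; the point turns with it.
- lever_grip (a point): Point on the axis of the lever's wooden grip: a round bar 20 mm thick, parallel to the hinge line, running from 42 mm behind this point (where the steel arm joins) to 36 mm in front of it (free end, towards the robot). At skip angle q (rad) it is at x = -70, y = 120 sin(q - 1), z = 190 + 120 cos(q - 1) in the stand's frame; the grip turns with the skip.
- lemon0: One of three lemons, 70 mm long, 50 mm thick, 70 to 115 g, lying in the skip at the start; origin at its centre, x along its length.
- lemon1: One of three lemons, 70 mm long, 50 mm thick, 70 to 115 g, lying in the skip at the start; origin at its centre, x along its length.
- lemon2: One of three lemons, 70 mm long, 50 mm thick, 70 to 115 g, lying in the skip at the start; origin at its centre, x along its length.
- mill: Bystander: small glass shaker with a grey cap, 44 mm across, 90 mm tall, standing to the right of the stand; origin at the centre of its underside.
- mug: Bystander: mug, 78 x 112 x 92 mm, standing to the right of the stand, nearer to the robot than the shaker; origin at the centre of its underside.
- peeler: Bystander: peeler, 28 x 159 x 15 mm, lying on the worktop in front of the skip; origin at the centre of its underside, y along its length.

How it is judged:
By the outcome, as a careful person would: the job done as asked, in the order asked, and still so for the second after the job is handed in, with the robot touching nothing.
It also fails if it takes over 61 s, if anything falls off the work surface, if the arm or the gripper's body presses on something with over 40 N, if the wrist force passes 120 N, or if a joint passes its speed limit or range.

## Working session

There is one attempt and no reset: what is moved stays moved. The work goes in short steps, Python scripts to look and compute and a tool call to move; the robot and the scene stay as the last step left them, time stands still between calls to the robot, and variables do not carry over. Pictures are saved under pics/ and viewed, at most 10 in all, crops included, and the job is handed in when it is done.

Besides the shell and the picture viewer there is one more tool, called after ">>>" as a command line: name --pt "numbers of a row" for each row, then --argument value for the rest. drive_tool: Moves the arm, as the interface text tells. Its arguments: {"type":"object","properties":{"plan":{"type":"array"},"newtons":{"type":"number"}},"required":["plan"]}

```bash
ls; mkdir -p pics
python3 - <<'E'
from station import manip
import cv2,numpy as np
print(manip.finger_overhang, manip.sense())
for n in("scene","top"):
    s=manip.snapshot(n); cv2.imwrite(f"pics/{n}0.png",s["image"][:,:,::-1]); np.savez(f"{n}0.npz",**s)
    print(n,s["fov_y"],s["cx"],s["cy"],s["extrinsics"].round(3).tolist(),[k for k in s])
E
```

```text
pics
0.014 {'t': 0.0, 'q': array([ 1.12954987e+00,  5.28497237e-01,  1.43392489e+00, -9.02005686e-06,
        1.18135770e+00, -1.78482723e-01]), 'qd': array([ 3.54681005e-04,  8.64785747e-05,  7.39774923e-05, -5.15889510e-04,
       -1.04996447e-04, -1.74644046e-03]), 'tau': array([-7.27859860e-04, -4.42349267e+01, -1.78026348e+01, -2.23703200e-04,
        8.56320723e-03, -9.22240332e-06]), 'tcp_pos': array([0.162009  , 0.60292531, 0.24430729]), 'tool_rot': array([ 1.31002442e-01,  9.91381442e-01, -1.04277500e-03, -3.29494822e-04]), 'force': array([-0.33258918, -0.20043567, -1.26171796]), 'ft_torque': array([ 0.01135885, -0.01514527,  0.07206871]), 'gripper_force': 0.0, 'finger_gap': 0.9987979765458238}
scene 57.610055118452436 280.7871720112713 209.254788857864 [[0.676, 0.482, -0.558, 0.064], [-0.737, 0.454, -0.501, -0.615], [0.012, 0.75, 0.662, 0.831], [0.0, 0.0, 0.0, 1.0]] ['image', 'z_map', 'fov_y', 'cx', 'cy', 'extrinsics']
top 52.17542564539664 277.4288061362221 217.28101372528405 [[-0.27, 0.895, -0.355, 0.21], [-0.963, -0.253, 0.093, -0.016], [-0.006, 0.367, 0.93, 1.174], [0.0, 0.0, 0.0, 1.0]] ['image', 'z_map', 'fov_y', 'cx', 'cy', 'extrinsics']
```

View pics/scene0.png

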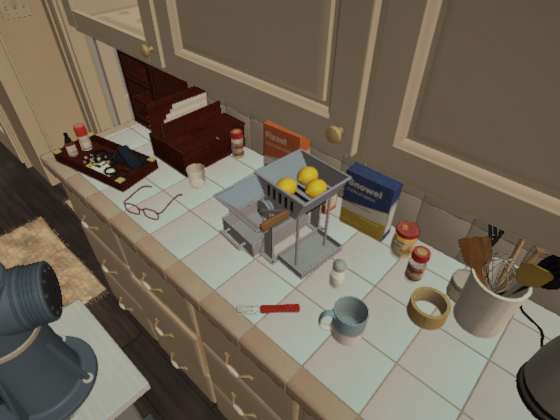

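View pics/top0.png

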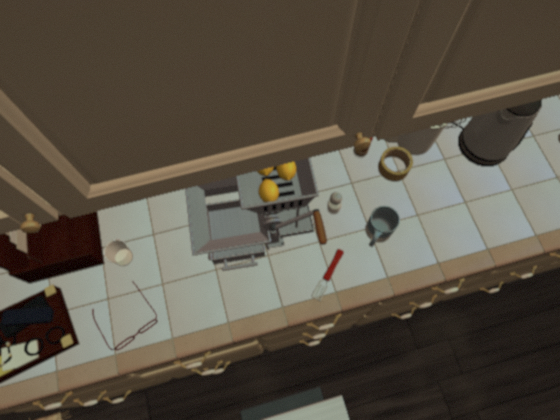

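```bash
cat > h.py <<'E'
import numpy as np, cv2
def cloud(s,T=None):
    z=s["z_map"]; H,W=z.shape; f=H/2/np.tan(np.radians(float(s["fov_y"]))/2)
    v,u=np.mgrid[:H,:W]
    P=np.stack([(u-s["cx"])/f*z,-(v-s["cy"])/f*z,-z],-1)
    T=s["extrinsics"] if T is None else T
    P=P@T[:3,:3].T+T[:3,3]; P[z<=0]=np.nan
    return P
E
python3 - <<'E'
from h import *
for n in("top","scene"):
    s=dict(np.load(f"{n}0.npz")); P=cloud(s)
    sel={"top":[(230,320),(160,230),(319,222),(196,247),(325,205),(335,195)],"scene":[(160,260),(309,206),(227,229),(200,230)]}[n]
    for u,v in sel: print(n,u,v,P[v,u].round(3))
    im=s["image"][:,:,::-1]
    c=im[150:280,180:400] if n=="top" else im[145:275,205:365]
    cv2.imwrite(f"pics/{n}c.png",cv2.resize(c,None,fx=3.6 if n=="top" else 4.6,fy=3.6 if n=="top" else 4.6,interpolation=cv2.INTER_CUBIC))
# ortho
cs=[];cols=[]
for n in("top","scene"):
    s=dict(np.load(f"{n}0.npz"));P=cloud(s).reshape(-1,3);cs.append(P);cols.append(s["image"].reshape(-1,3))
P=np.concatenate(cs);C=np.concatenate(cols)
k=np.isfinite(P[:,0])&(P[:,2]<.42)&(P[:,2]>-.05);P=P[k];C=C[k]
o=np.argsort(P[:,2]);P=P[o];C=C[o]
# x:0.3..0.9 up, y: 0.4..-0.35 left->right, 1mm
r=((0.9-P[:,0])*1000).astype(int);c=((0.4-P[:,1])*1000).astype(int)
g=(r>=0)&(r<600)&(c>=0)&(c<780);img=np.zeros((600,780,3),np.uint8);hm=np.zeros((600,780))
for a,b,cc,z in zip(r[g],c[g],C[g],P[g][:,2]): img[a:a+3,b:b+3]=cc[::-1]; hm[a:a+3,b:b+3]=z
hv=cv2.applyColorMap((np.clip(hm/.35,0,1)*255).astype(np.uint8),cv2.COLORMAP_JET)
cv2.imwrite("pics/ortho.png",cv2.addWeighted(img,.5,hv,.5,0))
E
```

```text
top 230 320 [0.406 0.07  0.001]
top 160 230 [ 0.713  0.207 -0.   ]
top 319 222 [ 0.52  -0.195  0.264]
top 196 247 [0.595 0.104 0.107]
top 325 205 [ 0.659 -0.281 -0.005]
top 335 195 [ 0.645 -0.296  0.088]
scene 160 260 [0.368 0.116 0.001]
scene 309 206 [ 0.625 -0.202  0.231]
scene 227 229 [0.558 0.042 0.038]
scene 200 230 [0.521 0.13  0.001]
```

View pics/ortho.png

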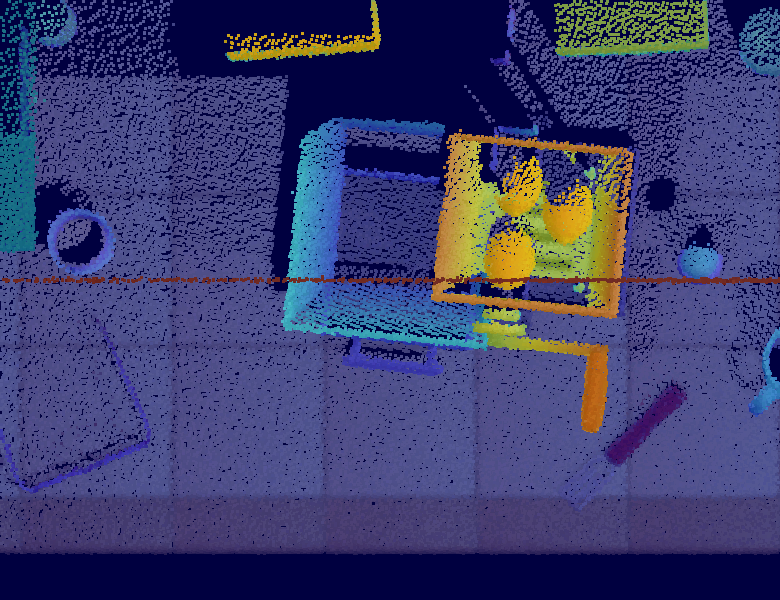

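View pics/topc.png

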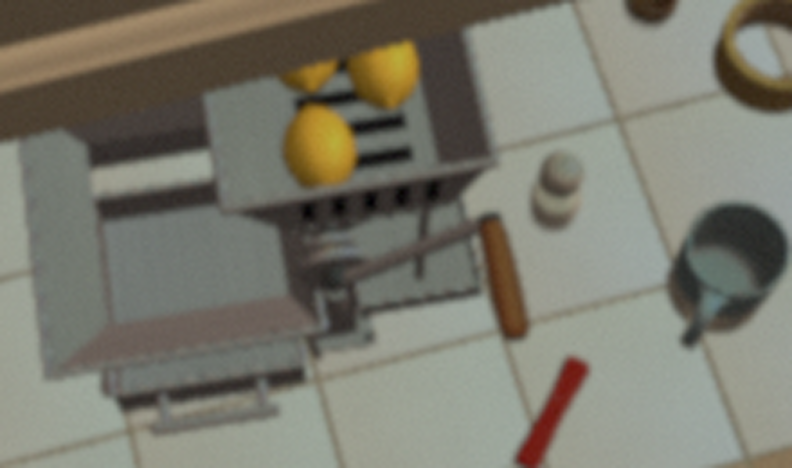

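```bash
cat >> h.py <<'E'
def merged(names=("top0","scene0")):
    cs=[];cols=[]
    for n in names:
        s=dict(np.load(f"{n}.npz"));cs.append(cloud(s).reshape(-1,3));cols.append(s["image"].reshape(-1,3))
    P=np.concatenate(cs);C=np.concatenate(cols);k=np.isfinite(P[:,0]);return P[k],C[k]
E
python3 - <<'E'
from h import *
from scipy.optimize import least_squares
for n in("top0","scene0"):
  P,C=merged((n,))
  def box(a,b,c,d,e,f): return P[(P[:,0]>a)&(P[:,0]<b)&(P[:,1]>c)&(P[:,1]<d)&(P[:,2]>e)&(P[:,2]<f)]
  # front collar edge: per y bin, min x among z .108-.12
  F=box(.53,.6,-.075,.105,.106,.122); fr=np.array([[np.percentile(F[np.abs(F[:,1]-y)<.006][:,0],4),y] for y in np.arange(-.06,.1,.012) if (np.abs(F[:,1]-y)<.006).sum()>3])
  L=box(.58,.76,.05,.12,.106,.122); le=np.array([[x,np.percentile(L[np.abs(L[:,0]-x)<.006][:,1],96)] for x in np.arange(.6,.75,.012) if (np.abs(L[:,0]-x)<.006).sum()>3])
  G=box(.46,.56,-.215,-.17,.22,.29)
  # skip rim: stand-x direction check
  def res(p):
    c,s=np.cos(p[2]),np.sin(p[2]); R=np.array([[c,s],[-s,c]])
    st=lambda Q:(Q[:,:2]-p[:2])@R.T
    g=st(G); rg=np.hypot(g[:,1]+.101,G[:,2]-.2548)-.01
    r=[(st(fr)[:,0]+.032)]
    if len(le): r.append(st(le)[:,1]-.212)
    r.append(rg*.5)
    return np.concatenate(r)
  o=least_squares(res,[.6,-.09,-.09],loss="soft_l1",f_scale=.002)
  p=o.x;c,s=np.cos(p[2]),np.sin(p[2]);R=np.array([[c,s],[-s,c]]);g=(G[:,:2]-p[:2])@R.T
  print(n,p.round(4),len(fr),len(le),len(G),np.abs(o.fun).mean().round(4),"grip x",np.percentile(g[:,0],[1,99]).round(4),"z",np.percentile(G[:,2],[2,50,98]).round(3))
  # handle and pan in the stand frame
  S=np.c_[(P[:,:2]-p[:2])@R.T,P[:,2]]
  H=S[(S[:,0]>-.13)&(S[:,0]<-.03)&(S[:,1]>.03)&(S[:,1]<.18)&(S[:,2]>.026)&(S[:,2]<.045)]
  print("handle x",np.percentile(H[:,0],[1,5,20,50,95]).round(4),"y",np.percentile(H[H[:,0]<-.07][:,1],[2,98]).round(4),len(H))
  k=(P[:,0]>.4)&(P[:,0]<.62)&(P[:,1]<-.12)&(P[:,1]>-.35)&(P[:,2]<.03)&(C[:,0]>100)&(C[:,1]<60)
  print("peeler",P[k].min(0).round(3),P[k].max(0).round(3))
  M=P[(P[:,0]>.4)&(P[:,0]<.7)&(P[:,1]<-.26)&(P[:,1]>-.48)&(P[:,2]>.03)&(P[:,2]<.12)]
  print("mill/mug",M.min(0).round(3),M.max(0).round(3))
  A=P[(P[:,0]<.95)&(P[:,0]>.2)&(P[:,2]>.4)&(np.abs(P[:,1])<.4)];print("overhead minx,minz",np.percentile(A[:,0],1) if len(A) else 0,A[:,2].min() if len(A) else 0)
E
```

```text
top0 [ 0.5846 -0.0974 -0.0889] 14 13 340 0.001 grip x [-0.1052 -0.021 ] z [0.244 0.262 0.267]Traceback (most recent call last):
  File "<stdin>", line 25, in <module>
    return _quantile_unchecked(
        a, q, axis, out, overwrite_input, method, keepdims, weights)
    return _ureduce(a,
                    func=_quantile_ureduce_func,
    ...<5 lines>...
                    overwrite_input=overwrite_input,
                    method=method)
    r = func(a, **kwargs)
    result = _quantile(arr,
                       quantiles=q,
    ...<2 lines>...
                       out=out,
                       weights=wgt)
    slices_having_nans = np.isnan(arr[-1, ...])
                                  ~~~^^^^^^^^^
IndexError: index -1 is out of bounds for axis 0 with size 0
```

Run:
```python
from h import *
p=np.array([.5846,-.0974,-.0889])
c,s=np.cos(p[2]),np.sin(p[2]);R=np.array([[c,s],[-s,c]])
for n in("top0","scene0"):
  P,C=merged((n,))
  S=np.c_[(P[:,:2]-p[:2])@R.T,P[:,2]]
  H=S[(S[:,0]>-.13)&(S[:,0]<-.045)&(S[:,1]>.03)&(S[:,1]<.18)&(S[:,2]>.015)&(S[:,2]<.045)]
  print(n,"handle x",np.percentile(H[:,0],[1,5,20,50,95]).round(4),"y",np.percentile(H[:,1],[2,50,98]).round(4),np.percentile(H[:,2],[50,95]),len(H))
  F=S[(S[:,1]>.03)&(S[:,1]<.2)&(S[:,2]>.106)&(S[:,2]<.122)&(S[:,0]<.1)&(S[:,0]>-.06)]
  print("collar front x",np.percentile(F[:,0],[2,10]).round(4)); F=S[(S[:,1]>.18)&(S[:,1]<.23)&(S[:,2]>.106)&(S[:,2]<.122)&(S[:,0]>0)&(S[:,0]<.15)]; print("left y",np.percentile(F[:,1],[90,98]).round(4))
  G=S[(S[:,0]>-.12)&(S[:,0]<-.04)&(abs(S[:,1]+.101)<.02)&(S[:,2]>.22)&(S[:,2]<.29)]
  print("grip x",np.percentile(G[:,0],[1]).round(4),"y",np.percentile(G[:,1],[2,50,98]).round(4),"z",np.percentile(G[:,2],[2,50,98]).round(4),len(G))
  k=(P[:,0]>.4)&(P[:,0]<.62)&(P[:,1]<-.12)&(P[:,1]>-.35)&(P[:,2]<.03)&(C[:,0]>C[:,1]+50.)
  if k.sum(): print("peeler",S[k].min(0).round(3),S[k].max(0).round(3))
  M=S[(P[:,0]>.4)&(P[:,0]<.7)&(P[:,1]<-.26)&(P[:,1]>-.48)&(P[:,2]>.03)&(P[:,2]<.12)]
  print("mill/mug",M.min(0).round(3),M.max(0).round(3))
  A=P[(P[:,0]<.95)&(P[:,0]>.2)&(P[:,2]>.4)&(np.abs(P[:,1])<.4)];print("overhead",len(A) and (np.percentile(A[:,0],1),A[:,2].min()))
```

```text
top0 handle x [-0.0639 -0.0632 -0.0616 -0.0583 -0.049 ] y [0.0551 0.1013 0.1472] [0.03388685 0.0373365 ] 162
collar front x [-0.0325 -0.0317]
left y [0.2113 0.2125]
grip x [-0.1054] y [-0.1109 -0.1006 -0.0924] z [0.2557 0.2628 0.2671] 244
peeler [-0.135 -0.189  0.008] [-0.059 -0.121  0.02 ]
mill/mug [-0.075 -0.371  0.03 ] [ 0.147 -0.174  0.095]
overhead (np.float64(0.5949247084245484), np.float64(0.4094857487742565))
scene0 handle x [-0.0635 -0.0622 -0.0607 -0.0583 -0.0496] y [0.052  0.0987 0.1463] [0.03502631 0.03839465] 118
collar front x [-0.0317 -0.0309]
left y [0.2104 0.2124]
grip x [-0.1051] y [-0.1131 -0.1079 -0.096 ] z [0.2506 0.2627 0.2667] 247
peeler [-0.135 -0.193  0.   ] [-0.046 -0.122  0.019]
mill/mug [-0.074 -0.371  0.03 ] [ 0.148 -0.178  0.096]
overhead (np.float64(0.5940763963592322), np.float64(0.4098904489854962))
```

```bash
cat >> h.py <<'E'
from scipy.spatial.transform import Rotation as Ro, Slerp
p0=np.array([.5846,-.0974,-.0889])
c_,s_=np.cos(p0[2]),np.sin(p0[2]); RS=np.array([[c_,-s_,0],[s_,c_,0],[0,0,1]])
def toW(v): return RS@np.array(v,float)+[p0[0],p0[1],0]
def toS(v): return RS.T@(np.array(v,float)-[p0[0],p0[1],0])
def ori(lean):  # tool y = stand y, fingers tipped forward by lean deg
    f=np.radians(lean); z=np.array([np.sin(f),0,-np.cos(f)]); y=np.array([0,1.,0])
    return Ro.from_matrix(RS@np.c_[np.cross(y,z),y,z])
def rows(st,wps,g,start=None):
    """wps: list of (stand pos m, lean deg, n rows)"""
    pos,rot=(st["tcp_pos"],Ro.from_quat(st["tool_rot"])) if start is None else start
    out=[]
    for tp,lean,n in wps:
        tp=toW(tp); tr=ori(lean); 
        a=pos.copy(); sl=Slerp([0,1],Ro.concatenate([rot,tr]))
        for i in range(1,n+1):
            want=a+(tp-a)*i/n; wr=sl(i/n)
            d=np.round(rot.inv().apply(want-pos),3); w=np.round(np.degrees((rot.inv()*wr).as_rotvec()),1)
            out.append([*d.tolist(),*w.tolist(),g]); pos=pos+rot.apply(d); rot=rot*Ro.from_rotvec(np.radians(w))
    for i in range(0,len(out),10): print([[v+0 if v else 0 for v in r] for r in out[i:i+10]])
    return pos,rot
E
python3 - <<'E'
from h import *
from station import manip
rows(manip.sense(),[([-.107,.101,.18],37,16),([-.107,.101,.036],37,4)],-1)
E
```

```text
[[-0.029, -0.03, 0.004, -0.2, -2.3, -0.6, -1], [-0.029, -0.031, 0.005, -0.2, -2.3, -0.6, -1], [-0.028, -0.031, 0.006, -0.2, -2.3, -0.6, -1], [-0.028, -0.031, 0.008, -0.2, -2.3, -0.6, -1], [-0.026, -0.032, 0.008, -0.2, -2.3, -0.6, -1], [-0.027, -0.032, 0.009, -0.2, -2.4, -0.6, -1], [-0.025, -0.032, 0.01, -0.3, -2.3, -0.6, -1], [-0.025, -0.033, 0.011, -0.2, -2.3, -0.6, -1], [-0.024, -0.032, 0.012, -0.2, -2.3, -0.6, -1], [-0.023, -0.034, 0.012, -0.2, -2.3, -0.6, -1]]
[[-0.022, -0.033, 0.014, -0.2, -2.3, -0.6, -1], [-0.022, -0.034, 0.014, -0.2, -2.3, -0.6, -1], [-0.02, -0.034, 0.015, -0.2, -2.3, -0.6, -1], [-0.019, -0.034, 0.015, -0.2, -2.3, -0.6, -1], [-0.019, -0.034, 0.016, -0.2, -2.3, -0.6, -1], [-0.017, -0.035, 0.017, -0.2, -2.3, -0.6, -1], [0.022, 0, 0.029, 0, 0, 0, -1], [0.021, 0, 0.029, 0, 0, 0, -1], [0.022, 0, 0.028, 0, 0, 0, -1], [0.021, 0, 0.029, 0, 0, 0, -1]]
```

>>> drive_tool --pt "-0.029 -0.03 0.004 -0.2 -2.3 -0.6 -1" --pt "-0.029 -0.031 0.005 -0.2 -2.3 -0.6 -1" --pt "-0.028 -0.031 0.006 -0.2 -2.3 -0.6 -1" --pt "-0.028 -0.031 0.008 -0.2 -2.3 -0.6 -1" --pt "-0.026 -0.032 0.008 -0.2 -2.3 -0.6 -1" --pt "-0.027 -0.032 0.009 -0.2 -2.4 -0.6 -1" --pt "-0.025 -0.032 0.01 -0.3 -2.3 -0.6 -1" --pt "-0.025 -0.033 0.011 -0.2 -2.3 -0.6 -1" --pt "-0.024 -0.032 0.012 -0.2 -2.3 -0.6 -1" --pt "-0.023 -0.034 0.012 -0.2 -2.3 -0.6 -1"

```text
t: 1.1
tcp_pos: [0.3658, 0.2331, 0.2047]
tool_rot: [0.076, 0.976, -0.008, 0.202]
force: [1.3, -0.0, -0.5]
finger_gap: -0.004
gripper_force: 0.0
```

>>> drive_tool --pt "-0.022 -0.033 0.014 -0.2 -2.3 -0.6 -1" --pt "-0.022 -0.034 0.014 -0.2 -2.3 -0.6 -1" --pt "-0.02 -0.034 0.015 -0.2 -2.3 -0.6 -1" --pt "-0.019 -0.034 0.015 -0.2 -2.3 -0.6 -1" --pt "-0.019 -0.034 0.016 -0.2 -2.3 -0.6 -1" --pt "-0.017 -0.035 0.017 -0.2 -2.3 -0.6 -1" --pt "0 0 0 0 0 0 -1"

```text
t: 1.8
tcp_pos: [0.4839, 0.0462, 0.2088]
tool_rot: [0.054, 0.954, -0.024, 0.293]
force: [0.3, -0.3, 0.5]
finger_gap: -0.0
gripper_force: 0.0
```

Run:
```python
from h import *
from station import manip
s=manip.sense();print(s["t"],toS(s["tcp_pos"]).round(4),s["finger_gap"],s["q"].round(2),s["force"].round(1),np.degrees((ori(37).inv()*Ro.from_quat(s["tool_rot"])).as_rotvec()).round(1))
a=rows(s,[([-.107,.101,.036],37,6)],-1)
print(); rows(s,[([-.034,.101,.036],37,10)],-1,a)
```

```text
1.8 [-0.113   0.1341  0.2088] -0.00023218553196556154 [-0.13  0.33  2.22 -1.43  0.   -0.16] [ 0.3 -0.3  0.5] [1.6 2.9 0.9]
[[0.015, -0.005, 0.025, -0.3, -0.5, -0.1, -1], [0.016, -0.005, 0.024, -0.2, -0.5, -0.2, -1], [0.015, -0.006, 0.024, -0.3, -0.4, -0.1, -1], [0.016, -0.005, 0.024, -0.3, -0.5, -0.2, -1], [0.016, -0.005, 0.024, -0.2, -0.5, -0.1, -1], [0.017, -0.006, 0.024, -0.3, -0.5, -0.2, -1]]

[[-0.006, 0, 0.004, 0, 0, 0, -1], [-0.006, 0, 0.005, 0, 0, 0, -1], [-0.006, 0, 0.004, 0, 0, 0, -1], [-0.005, 0, 0.005, 0, 0, 0, -1], [-0.006, 0, 0.004, 0, 0, 0, -1], [-0.006, 0, 0.004, 0, 0, 0, -1], [-0.006, 0, 0.005, 0, 0, 0, -1], [-0.006, 0, 0.004, 0, 0, 0, -1], [-0.006, 0, 0.005, 0, 0, 0, -1], [-0.006, 0, 0.004, 0, 0, 0, -1]]
```

Run:
```python
from h import *
from station import manip
s=manip.sense()
rows(s,[([-.12,.134,.26],0,10)],-1)
```

```text
[[-0.002, 0, -0.005, -0.1, 3.4, -0.1, -1], [-0.002, 0, -0.004, -0.1, 3.4, -0.2, -1], [-0.002, 0, -0.005, -0.2, 3.4, -0.1, -1], [-0.001, 0, -0.005, -0.1, 3.4, -0.1, -1], [-0.002, 0, -0.005, -0.1, 3.5, -0.2, -1], [0, -0.001, -0.005, -0.1, 3.4, -0.1, -1], [-0.001, 0, -0.006, -0.2, 3.4, -0.2, -1], [0, 0, -0.005, -0.1, 3.4, -0.1, -1], [0, 0, -0.005, -0.1, 3.4, -0.1, -1], [0, 0, -0.005, -0.1, 3.4, -0.2, -1]]
```

>>> drive_tool --pt "-0.002 0 -0.005 -0.1 3.4 -0.1 -1" --pt "-0.002 0 -0.004 -0.1 3.4 -0.2 -1" --pt "-0.002 0 -0.005 -0.2 3.4 -0.1 -1" --pt "-0.001 0 -0.005 -0.1 3.4 -0.1 -1" --pt "-0.002 0 -0.005 -0.1 3.5 -0.2 -1" --pt "0 -0.001 -0.005 -0.1 3.4 -0.1 -1" --pt "-0.001 0 -0.006 -0.2 3.4 -0.2 -1" --pt "0 0 -0.005 -0.1 3.4 -0.1 -1" --pt "0 0 -0.005 -0.1 3.4 -0.1 -1" --pt "0 0 -0.005 -0.1 3.4 -0.2 -1"

```text
t: 2.8
tcp_pos: [0.4617, 0.0394, 0.2193]
tool_rot: [0.056, 0.993, -0.034, 0.101]
force: [-0.7, -0.8, -0.2]
finger_gap: 0.002
gripper_force: 0.0
```

```bash
cat >> h.py <<'E'
import json
def rec(s,f="q.jsonl"):
    open(f,"a").write(json.dumps([s["q"].tolist(),s["tcp_pos"].tolist(),s["tool_rot"].tolist()])+"\n")
def show(lean=0):
    from station import manip
    s=manip.sense();rec(s)
    print("t",round(s["t"],2),"S",toS(s["tcp_pos"]).round(4),"gap",round(s["finger_gap"],2),"q",s["q"].round(3),"F",s["force"].round(1),(RS.T@s["force"]).round(1),"rot err",np.degrees((ori(lean).inv()*Ro.from_quat(s["tool_rot"])).as_rotvec()).round(1))
    return s
E
python3 - <<'E'
from h import *
s=show(0)
E
```

```text
t 2.8 S [-0.1345  0.1254  0.2193] gap 0.0 q [-0.122  0.296  1.981 -0.09   0.659 -1.515] F [-0.7 -0.8 -0.2] [-0.6 -0.9 -0.2] rot err [  3.4 -11.8   1.4]
```

```bash
cat >> h.py <<'E'
def fit():
    D=[json.loads(l) for l in open("q.jsonl")]
    D.append([[1.12954987,.528497237,1.43392489,0,1.1813577,-.178482723],[.162009,.60292531,.24430729],[.131002442,.991381442,-.001042775,-.000329494822]])
    A=[];b=[]
    for q,p,r in D:
        Z=Ro.from_euler("z",q[0]).as_matrix(); d=lambda t:np.array([np.sin(t),0,np.cos(t)])
        zt=Z.T@Ro.from_quat(r).apply([0,0,1]); t=q[1]+q[2]
        A.append(np.c_[[1,0,0],[0,1,0],[0,0,1],d(q[1]),d(t),d(t+np.pi/2),zt]); b.append(Z.T@np.array(p))
    A=np.concatenate(A);b=np.concatenate(b)
    return A,b
E
python3 - <<'E'
from h import *
open("q.jsonl","a").write(json.dumps([[-.13,.33,2.22,-1.43,0,-.16],[.4839,.0462,.2088],[.054,.954,-.024,.293]])+"\n")
A,b=fit()
for cols in([1,2,3,4,6],[1,2,3,4,5,6],[0,1,2,3,4,6]):
    x,_,rk,sv=np.linalg.lstsq(A[:,cols],b,rcond=None); print(cols,x.round(3),rk,sv.min().round(3),(A[:,cols]@x-b).round(3))
E
```

```text
[1, 2, 3, 4, 6] [ 0.108 -0.079  0.69   0.286  0.167] 5 0.128 [-0.     0.004  0.013  0.003 -0.001 -0.01  -0.003 -0.003 -0.003]
[1, 2, 3, 4, 5, 6] [0.111 0.279 0.588 0.392 0.116 0.286] 6 0.041 [ 0.    -0.     0.    -0.     0.001 -0.    -0.    -0.    -0.   ]
[0, 1, 2, 3, 4, 6] [-0.005  0.108 -0.078  0.695  0.289  0.17 ] 6 0.085 [-0.001  0.004  0.013  0.003 -0.001 -0.01  -0.002 -0.003 -0.003]
```

```bash
cat >> h.py <<'E'
def ik(S,lean,x):
    lat,h,L1,L2,e,L6=x
    from scipy.optimize import fsolve
    W=toW(S); z=ori(lean).apply([0,0,1]); w=W-L6*z
    rr=np.sqrt(w[0]**2+w[1]**2-lat**2); q1=np.arctan2(w[1],w[0])-np.arctan2(lat,rr)
    f=lambda q:[L1*np.sin(q[0])+L2*np.sin(sum(q))+e*np.cos(sum(q))-rr, h+L1*np.cos(q[0])+L2*np.cos(sum(q))-e*np.sin(sum(q))-w[2]]
    q,_,ok,_=fsolve(f,[.5,2.0],full_output=True)
    return q1,q,ok,np.pi-np.radians(lean)-sum(q)
E
python3 - <<'E'
from h import *
A,b=fit();x=np.linalg.lstsq(A[:,[1,2,3,4,5,6]],b,rcond=None)[0]
for S in([-.107,.101,.036],[-.07,.101,.036],[-.035,.101,.036],[-.035,.101,.15],[-.085,-.101,.255],[-.085,0,.31],[-.085,.094,.265]):
  for l in(0,15,22,30,37):
    q1,q,ok,q5=ik(S,l,x); print(S,l,round(q1,2),q.round(2),ok,"q5",round(q5,2))
E
```

```text
[-0.107, 0.101, 0.036] 0 -0.2 [0.72 1.92] 1 q5 0.5
[-0.107, 0.101, 0.036] 15 -0.22 [0.72 2.11] 1 q5 0.05
[-0.107, 0.101, 0.036] 22 -0.24 [0.75 2.19] 1 q5 -0.19
[-0.107, 0.101, 0.036] 30 -0.25 [0.82 2.29] 1 q5 -0.49
[-0.107, 0.101, 0.036] 37 -0.27 [0.92 2.37] 1 q5 -0.79
[-0.07, 0.101, 0.036] 0 -0.19 [0.74 1.83] 1 q5 0.58
[-0.07, 0.101, 0.036] 15 -0.21 [0.73 2.02] 1 q5 0.14
[-0.07, 0.101, 0.036] 22 -0.22 [0.75 2.1 ] 1 q5 -0.09
[-0.07, 0.101, 0.036] 30 -0.24 [0.8  2.19] 1 q5 -0.37
[-0.07, 0.101, 0.036] 37 -0.25 [0.87 2.27] 1 q5 -0.64
[-0.035, 0.101, 0.036] 0 -0.19 [0.76 1.74] 1 q5 0.64
[-0.035, 0.101, 0.036] 15 -0.2 [0.74 1.93] 1 q5 0.21
[-0.035, 0.101, 0.036] 22 -0.21 [0.75 2.01] 1 q5 -0.01
[-0.035, 0.101, 0.036] 30 -0.22 [0.79 2.1 ] 1 q5 -0.28
[-0.035, 0.101, 0.036] 37 -0.23 [0.85 2.18] 1 q5 -0.53
[-0.035, 0.101, 0.15] 0 -0.19 [0.57 1.69] 1 q5 0.88
[-0.035, 0.101, 0.15] 15 -0.2 [0.51 1.88] 1 q5 0.49
[-0.035, 0.101, 0.15] 22 -0.21 [0.5  1.96] 1 q5 0.29
[-0.035, 0.101, 0.15] 30 -0.22 [0.51 2.06] 1 q5 0.04
[-0.035, 0.101, 0.15] 37 -0.23 [0.55 2.14] 1 q5 -0.19
[-0.085, -0.101, 0.255] 0 -0.58 [0.38 1.67] 1 q5 1.09
[-0.085, -0.101, 0.255] 15 -0.66 [0.3  1.84] 1 q5 0.74
[-0.085, -0.101, 0.255] 22 -0.7 [0.28 1.92] 1 q5 0.56
[-0.085, -0.101, 0.255] 30 -0.76 [0.27 2.02] 1 q5 0.34
[-0.085, -0.101, 0.255] 37 -0.81 [0.27 2.1 ] 1 q5 0.12
[-0.085, 0, 0.31] 0 -0.4 [0.29 1.64] 1 q5 1.21
[-0.085, 0, 0.31] 15 -0.45 [0.19 1.81] 1 q5 0.87
[-0.085, 0, 0.31] 22 -0.48 [0.16 1.9 ] 1 q5 0.7
[-0.085, 0, 0.31] 30 -0.52 [0.13 1.99] 1 q5 0.49
[-0.085, 0, 0.31] 37 -0.56 [0.12 2.08] 1 q5 0.3
[-0.085, 0.094, 0.265] 0 -0.21 [0.35 1.7 ] 1 q5 1.1
[-0.085, 0.094, 0.265] 15 -0.23 [0.26 1.87] 1 q5 0.75
[-0.085, 0.094, 0.265] 22 -0.25 [0.23 1.96] 1 q5 0.57
[-0.085, 0.094, 0.265] 30 -0.26 [0.21 2.06] 1 q5 0.35
[-0.085, 0.094, 0.265] 37 -0.28 [0.21 2.15] 1 q5 0.13
```

```bash
cat >> h.py <<'E'
RSr=Ro.from_matrix(RS)
def ori(lean,side=0,half=False):
    D=np.diag([1.,-1,-1]) if half else np.diag([-1.,1,-1])
    return RSr*Ro.from_euler("y",-lean,degrees=True)*Ro.from_euler("x",side,degrees=True)*Ro.from_matrix(D)
R0=Ro.from_euler("z",90,degrees=True)
def model():
    A,b=fit(); return np.linalg.lstsq(A[:,[1,2,3,4,5,6]],b,rcond=None)[0]
def ikf(W,R,x,flip):
    from scipy.optimize import fsolve
    lat,h,L1,L2,e,L6=x; w=W-L6*R.apply([0,0,1])
    rr=np.sqrt(max(w[0]**2+w[1]**2-lat**2,0)); q1=np.arctan2(w[1],w[0])-np.arctan2(lat,rr)
    f=lambda q:[L1*np.sin(q[0])+L2*np.sin(sum(q))+e*np.cos(sum(q))-rr, h+L1*np.cos(q[0])+L2*np.cos(sum(q))-e*np.sin(sum(q))-w[2]]
    q=fsolve(f,[.5,2.0]); M=(Ro.from_euler("ZY",[q1,q.sum()]).inv()*R*R0.inv()).as_matrix()
    q5=np.arccos(np.clip(M[2,2],-1,1)); q4=np.arctan2(M[1,2],M[0,2]); q6=np.arctan2(M[2,1],-M[2,0])
    if q4<-1.43: q4+=2*np.pi
    return np.array([q1,*q,q4,q5,q6])
def rows(st,wps,g,start=None,check=True):
    """wps: list of (stand pos m, ori args tuple, n rows)"""
    pos,rot=(st["tcp_pos"],Ro.from_quat(st["tool_rot"])) if start is None else start
    out=[];x=model()
    for tp,o,n in wps:
        tp=toW(tp); tr=ori(*o); a=pos.copy(); sl=Slerp([0,1],Ro.concatenate([rot,tr]))
        for i in range(1,n+1):
            want=a+(tp-a)*i/n; wr=sl(i/n)
            d=np.round(rot.inv().apply(want-pos),3); w=np.round(np.degrees((rot.inv()*wr).as_rotvec()),1)
            out.append([*d.tolist(),*w.tolist(),g]); pos=pos+rot.apply(d); rot=rot*Ro.from_rotvec(np.radians(w))
        if check: print("#",ikf(pos,rot,x,0).round(2))
    for i in range(0,len(out),10): print(json.dumps([[v+0 if v else 0 for v in r] for r in out[i:i+10]]))
    return pos,rot
E
python3 - <<'E'
from h import *
x=model()
for l in open("q.jsonl"):
    q,p,r=json.loads(l); print(np.round(q,2),ikf(np.array(p),Ro.from_quat(r),x,0).round(2))
for pos in([-.10,.19,.12],[-.09,.19,.16]):
  prev=None
  for o in [(10,0,1),(10,12,1),(10,24,1),(20,24,1),(30,24,1),(40,24,1),(45,12,1),(45,0,1),(37,0,1)]:
    print(pos,o,ikf(toW(pos),ori(*o),x,0).round(2))
for pos in([-.107,.101,.036],[-.035,.101,.036]): print(ikf(toW(pos),ori(37,0,1),x,0).round(2))
E
```

```text
[-0.12  0.3   1.98 -0.09  0.66 -1.51] [-0.12  0.3   1.98 -0.09  0.66 -1.51]
[-0.13  0.33  2.22 -1.43  0.   -0.16] [-0.13  0.33  2.22  3.68  0.01  1.01]
[-0.1, 0.19, 0.12] (10, 0, 1) [-0.01  0.54  1.94 -0.03  0.48  1.67]
[-0.1, 0.19, 0.12] (10, 12, 1) [-0.15  0.54  1.98  0.47  0.5   1.09]
[-0.1, 0.19, 0.12] (10, 24, 1) [-0.28  0.58  2.    0.81  0.64  0.67]
[-0.1, 0.19, 0.12] (20, 24, 1) [-0.3   0.58  2.12  1.23  0.51  0.17]
[-0.1, 0.19, 0.12] (30, 24, 1) [-0.32  0.63  2.23  1.8   0.54 -0.49]
[-0.1, 0.19, 0.12] (40, 24, 1) [-0.35  0.72  2.34  2.21  0.74 -1.03]
[-0.1, 0.19, 0.12] (45, 12, 1) [-0.18  0.75  2.39  2.76  0.8  -1.36]
[-0.1, 0.19, 0.12] (45, 0, 1) [ 0.03  0.72  2.34  3.27  0.7  -1.59]
[-0.1, 0.19, 0.12] (37, 0, 1) [ 0.02  0.62  2.26  3.31  0.38 -1.64]
[-0.09, 0.19, 0.16] (10, 0, 1) [-0.01  0.47  1.89 -0.02  0.6   1.66]
[-0.09, 0.19, 0.16] (10, 12, 1) [-0.14  0.47  1.93  0.39  0.61  1.19]
[-0.09, 0.19, 0.16] (10, 24, 1) [-0.27  0.5   1.95  0.7   0.73  0.81]
[-0.09, 0.19, 0.16] (20, 24, 1) [-0.29  0.49  2.07  1.02  0.57  0.42]
[-0.09, 0.19, 0.16] (30, 24, 1) [-0.31  0.52  2.18  1.53  0.52 -0.18]
[-0.09, 0.19, 0.16] (40, 24, 1) [-0.34  0.59  2.29  2.03  0.65 -0.79]
[-0.09, 0.19, 0.16] (45, 12, 1) [-0.17  0.6   2.34  2.67  0.62 -1.24]
[-0.09, 0.19, 0.16] (45, 0, 1) [ 0.02  0.58  2.3   3.3   0.52 -1.63]
[-0.09, 0.19, 0.16] (37, 0, 1) [ 0.01  0.51  2.21  3.42  0.22 -1.76]
[-0.27  0.92  2.37  2.99  0.79 -1.61]
[-0.23  0.85  2.18  2.97  0.53 -1.54]
```

>>> drive_tool --pt "0 0 0 0 0 8.5 -1" --pt "0 0 0 0 0 8.5 -1" --pt "0 0 0 0 0 8.5 -1" --pt "0 0 0 0 0 8.5 -1" --pt "0 0 0 0 0 8.5 -1" --pt "0 0 0 0 0 8.5 -1" --pt "0 0 0 0 0 8.5 -1" --pt "0 0 0 0 0 8.5 -1" --pt "0 0 0 0 0 8.5 -1" --pt "0 0 0 0 0 8.5 -1"

```text
t: 3.8
tcp_pos: [0.4618, 0.0393, 0.2189]
tool_rot: [0.714, 0.692, 0.044, 0.099]
force: [-0.7, -0.6, -0.2]
finger_gap: -0.003
gripper_force: 0.0
```

>>> drive_tool --pt "0 0 0 0 0 8.5 -1" --pt "0 0 0 0 0 8.5 -1" --pt "0 0 0 0 0 8.5 -1" --pt "0 0 0 0 0 8.5 -1" --pt "0 0 0 0 0 8.5 -1" --pt "0 0 0 0 0 8.5 -1" --pt "0 0 0 0 0 8.5 -1" --pt "0 0 0 0 0 8.5 -1" --pt "0 0 0 0 0 8.5 -1" --pt "0 0 0 0 0 8.5 -1"

```text
t: 4.8
tcp_pos: [0.4618, 0.0393, 0.2189]
tool_rot: [0.994, 0.028, 0.099, 0.043]
force: [0.1, -0.4, -0.6]
finger_gap: 0.001
gripper_force: 0.0
```

Run:
```python
from h import *
s=show(0)
rows(s,[([-.1,.19,.14],(10,15,1),5),([-.1,.19,.12],(10,24,1),3),([-.1,.19,.12],(40,24,1),12),([-.1,.19,.12],(45,0,1),8)],-1)
```

```text
t 4.8 S [-0.1344  0.1253  0.2189] gap 0.0 q [-0.122  0.297  1.983 -0.091  0.655  1.459] F [ 0.1 -0.4 -0.6] [ 0.1 -0.4 -0.6] rot err [-17.4  -6.7 170.8]
# [-0.18  0.51  1.98  0.53  0.57  1.02]
# [-0.28  0.58  2.    0.81  0.64  0.67]
# [-0.35  0.72  2.34  2.21  0.74 -1.03]
# [ 0.03  0.71  2.34  3.27  0.7  -1.59]
[[0.006, -0.013, 0.016, 3.7, -0.1, 1.8, -1], [0.005, -0.013, 0.017, 3.8, -0.1, 1.7, -1], [0.005, -0.011, 0.017, 3.7, -0.1, 1.8, -1], [0.004, -0.01, 0.019, 3.7, -0.1, 1.7, -1], [0.004, -0.01, 0.019, 3.8, -0.1, 1.8, -1], [-0.001, 0.002, 0.006, 3.0, 0, 0, -1], [-0.001, 0.002, 0.006, 3.0, 0, 0, -1], [-0.001, 0.002, 0.006, 3.0, 0, 0, -1], [0, 0, 0, 0, 2.3, -1.0, -1], [0, 0, 0, 0, 2.3, -1.0, -1]]
[[0, 0, 0, 0, 2.3, -1.1, -1], [0, 0, 0, 0, 2.2, -1.0, -1], [0, 0, 0, 0, 2.3, -1.0, -1], [0, 0, 0, 0, 2.3, -1.0, -1], [0, 0, 0, 0, 2.3, -1.0, -1], [0, 0, 0, 0, 2.3, -1.1, -1], [0, 0, 0, 0, 2.3, -1.0, -1], [0, 0, 0, 0, 2.3, -1.0, -1], [0, 0, 0, 0, 2.2, -1.0, -1], [0, 0, 0, 0, 2.3, -1.1, -1]]
[[0, 0, 0, -3.0, 0.6, -0.1, -1], [0, 0, 0, -3.0, 0.6, -0.1, -1], [0, 0, 0, -3.0, 0.7, -0.2, -1], [0, 0, 0, -3.0, 0.6, -0.1, -1], [0, 0, 0, -3.0, 0.6, -0.1, -1], [0, 0, 0, -3.0, 0.6, -0.1, -1], [0, 0, 0, -3.0, 0.6, -0.2, -1], [0, 0, 0, -3.0, 0.6, -0.1, -1]]
```

>>> drive_tool --pt "0.006 -0.013 0.016 3.7 -0.1 1.8 -1" --pt "0.005 -0.013 0.017 3.8 -0.1 1.7 -1" --pt "0.005 -0.011 0.017 3.7 -0.1 1.8 -1" --pt "0.004 -0.01 0.019 3.7 -0.1 1.7 -1" --pt "0.004 -0.01 0.019 3.8 -0.1 1.8 -1" --pt "-0.001 0.002 0.006 3.0 0 0 -1" --pt "-0.001 0.002 0.006 3.0 0 0 -1" --pt "-0.001 0.002 0.006 3.0 0 0 -1" --pt "0 0 0 0 2.3 -1.0 -1" --pt "0 0 0 0 2.3 -1.0 -1"

```text
t: 5.8
tcp_pos: [0.5021, 0.1004, 0.1202]
tool_rot: [0.97, -0.014, 0.137, -0.2]
force: [-0.2, 0.5, 0.3]
finger_gap: -0.001
gripper_force: 0.0
```

>>> drive_tool --pt "0 0 0 0 2.3 -1.1 -1" --pt "0 0 0 0 2.2 -1.0 -1" --pt "0 0 0 0 2.3 -1.0 -1" --pt "0 0 0 0 2.3 -1.0 -1" --pt "0 0 0 0 2.3 -1.0 -1" --pt "0 0 0 0 2.3 -1.1 -1" --pt "0 0 0 0 2.3 -1.0 -1" --pt "0 0 0 0 2.3 -1.0 -1" --pt "0 0 0 0 2.2 -1.0 -1" --pt "0 0 0 0 2.3 -1.1 -1"

```text
t: 6.8
tcp_pos: [0.5021, 0.1009, 0.1209]
tool_rot: [0.921, 0.034, 0.343, -0.18]
force: [-0.5, 0.4, -0.2]
finger_gap: -0.002
gripper_force: 0.0
```

>>> drive_tool --pt "0 0 0 -3.0 0.6 -0.1 -1" --pt "0 0 0 -3.0 0.6 -0.1 -1" --pt "0 0 0 -3.0 0.7 -0.2 -1" --pt "0 0 0 -3.0 0.6 -0.1 -1" --pt "0 0 0 -3.0 0.6 -0.1 -1" --pt "0 0 0 -3.0 0.6 -0.1 -1" --pt "0 0 0 -3.0 0.6 -0.2 -1" --pt "0 0 0 -3.0 0.6 -0.1 -1"

```text
t: 7.6
tcp_pos: [0.5018, 0.101, 0.1207]
tool_rot: [0.923, -0.038, 0.382, 0.017]
force: [0.1, -0.1, 0.1]
finger_gap: 0.002
gripper_force: 0.0
```

```bash
cat >> h.py <<'E'
def show(*o):
    from station import manip
    s=manip.sense();rec(s)
    print("t",round(s["t"],2),"S",toS(s["tcp_pos"]).round(4),"gap",round(s["finger_gap"],2),"q",s["q"].round(3),"FS",(RS.T@s["force"]).round(1),"rot err",np.degrees((ori(*o).inv()*Ro.from_quat(s["tool_rot"])).as_rotvec()).round(1))
    return s
E
python3 - <<'E'
from h import *
s=show(45,0,1)
a=rows(s,[([-.107,.101,.07],(37,0,1),5),([-.107,.101,.036],(37,0,1),2),([-.062,.101,.036],(37,0,1),3)],-1)
a=rows(s,[([-.036,.101,.036],(37,0,1),8)],-1,a)
E
```

```text
t 7.6 S [-0.1001  0.1902  0.1207] gap 0.0 q [ 0.024  0.706  2.339  3.265  0.69  -1.591] FS [ 0.1 -0.1  0.1] rot err [ 0.1 -0.  -0.3]
# [-0.27  0.8   2.36  2.97  0.66 -1.58]
# [-0.27  0.91  2.37  2.99  0.78 -1.61]
# [-0.24  0.86  2.25  2.98  0.61 -1.56]
[[-0.008, 0.018, 0.006, 0, -1.6, 0.1, -1], [-0.008, 0.018, 0.007, 0, -1.6, 0, -1], [-0.008, 0.017, 0.006, 0, -1.6, 0.1, -1], [-0.008, 0.018, 0.007, -0.1, -1.6, 0, -1], [-0.007, 0.018, 0.007, 0, -1.6, 0.1, -1], [-0.01, 0, 0.014, 0, 0, 0, -1], [-0.011, 0, 0.013, 0, 0, 0, -1], [0.012, 0, 0.009, 0, 0, 0, -1], [0.012, 0, 0.009, 0, 0, 0, -1], [0.012, 0, 0.009, 0, 0, 0, -1]]
# [-0.23  0.85  2.18  2.97  0.53 -1.54]
[[0.003, 0, 0.002, 0, 0, 0, -1], [0.002, 0, 0.002, 0, 0, 0, -1], [0.003, 0, 0.002, 0, 0, 0, -1], [0.003, 0, 0.002, 0, 0, 0, -1], [0.002, 0, 0.002, 0, 0, 0, -1], [0.003, 0, 0.002, 0, 0, 0, -1], [0.002, 0, 0.002, 0, 0, 0, -1], [0.003, 0, 0.002, 0, 0, 0, -1]]
```

>>> drive_tool --pt "-0.008 0.018 0.006 0 -1.6 0.1 -1" --pt "-0.008 0.018 0.007 0 -1.6 0 -1" --pt "-0.008 0.017 0.006 0 -1.6 0.1 -1" --pt "-0.008 0.018 0.007 -0.1 -1.6 0 -1" --pt "-0.007 0.018 0.007 0 -1.6 0.1 -1" --pt "-0.01 0 0.014 0 0 0 -1" --pt "-0.011 0 0.013 0 0 0 -1" --pt "0.012 0 0.009 0 0 0 -1" --pt "0.004 0 0.003 0 0 0 -1" --pt "0.004 0 0.003 0 0 0 -1"

```text
t: 8.6
tcp_pos: [0.5124, 0.0105, 0.0362]
tool_rot: [0.947, -0.042, 0.317, 0.014]
force: [0.4, -0.3, -0.3]
finger_gap: -0.002
gripper_force: 0.0
```

Run:
```python
from h import *
s=show(37,0,1)
a=rows(s,[([-.040,.101,.036],(37,0,1),9)],-1)
```

```text
t 8.6 S [-0.0815  0.101   0.0362] gap -0.0 q [-0.255  0.878  2.297  2.98   0.679 -1.578] FS [ 0.4 -0.2 -0.3] rot err [ 0.1  0.  -0. ]
# [-0.23  0.85  2.19  2.97  0.54 -1.54]
[[0.004, 0, 0.003, 0, 0, 0, -1], [0.003, 0, 0.003, 0, 0, 0, -1], [0.004, 0, 0.002, 0, 0, 0, -1], [0.004, 0, 0.003, 0, 0, 0, -1], [0.003, 0, 0.003, 0, 0, 0, -1], [0.004, 0, 0.003, 0, 0, 0, -1], [0.004, 0, 0.003, -0.1, 0, 0, -1], [0.003, 0, 0.002, 0, 0, 0, -1], [0.004, 0, 0.003, 0, 0, 0, -1]]
```

>>> drive_tool --pt "0.004 0 0.003 0 0 0 -1" --pt "0.003 0 0.003 0 0 0 -1" --pt "0.004 0 0.002 0 0 0 -1" --pt "0.004 0 0.003 0 0 0 -1" --pt "0.003 0 0.003 0 0 0 -1"

```text
t: 9.1
tcp_pos: [0.535, 0.0079, 0.036]
tool_rot: [0.947, -0.042, 0.317, 0.014]
force: [-5.3, 0.2, 5.9]
finger_gap: 0.001
gripper_force: 3.3
```

>>> drive_tool --pt "0.004 0 0.003 0 0 0 -1" --pt "0.004 0 0.003 0 0 0 -1" --pt "0.003 0 0.002 0 0 0 -1" --pt "0.002 0 0.002 0 0 0 -1"

```text
t: 9.5
tcp_pos: [0.5516, 0.0063, 0.0358]
tool_rot: [0.947, -0.042, 0.317, 0.014]
force: [-5.3, 0.3, 5.3]
finger_gap: -0.002
gripper_force: 3.2
```

Run:
```python
from h import *
from station import manip
s=show(37,0,1)
i=manip.snapshot("top"); cv2.imwrite("pics/t1.png",cv2.resize(i["image"][150:290,170:350,::-1],None,fx=4,fy=4)); np.savez("top1.npz",**i)
P,C=merged(("top1",))
S=(P-[p0[0],p0[1],0])@RS
for y in(.07,.101,.13):
  H=S[(S[:,0]>-.08)&(S[:,0]<.02)&(abs(S[:,1]-y)<.015)&(S[:,2]>.02)&(S[:,2]<.045)]
  print(y,len(H),np.percentile(H[:,0],[0,5,50]).round(4) if len(H) else "")
```

```text
t 9.5 S [-0.0421  0.1004  0.0358] gap -0.0 q [-0.239  0.85   2.195  2.968  0.551 -1.542] FS [-5.3 -0.2  5.3] rot err [0. 0. 0.]
0.07 0 
0.101 0 
0.13 0
```

View pics/t1.png

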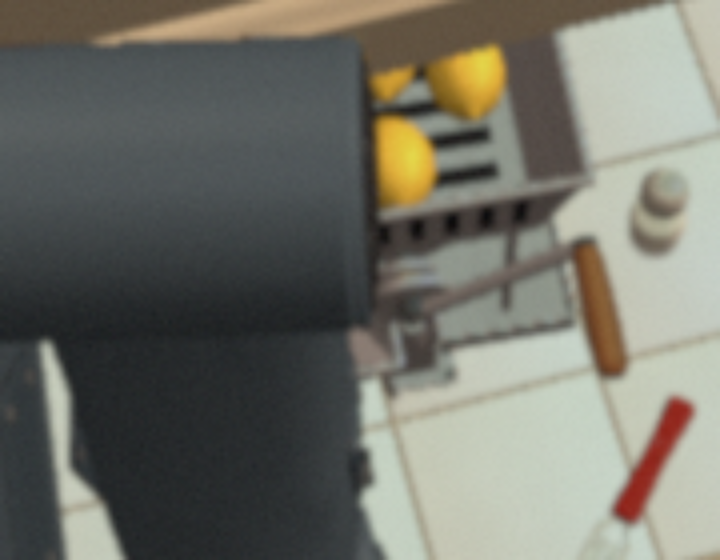

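>>> drive_tool --pt "0.002 0 0.001 0 0 0 -1" --pt "0.002 0 0.002 0 0 0 -1" --pt "0.001 0 0.001 0 0 0 -1"

```text
t: 9.85
tcp_pos: [0.5577, 0.0059, 0.0355]
tool_rot: [0.947, -0.042, 0.317, 0.014]
force: [-4.3, 0.2, 4.1]
finger_gap: 0.003
gripper_force: 2.9
```

>>> drive_tool --pt "0.001 0 0.001 0 0 0 -1" --pt "0.001 0 0.0005 0 0 0 -1"

```text
t: 10.05
tcp_pos: [0.56, 0.0057, 0.0354]
tool_rot: [0.947, -0.042, 0.317, 0.014]
force: [-4.8, 0.5, 2.5]
finger_gap: -0.002
gripper_force: 2.1
```

Run:
```python
from h import *
s=show(37,0,1)
```

```text
t 10.05 S [-0.0336  0.1005  0.0354] gap -0.0 q [-0.235  0.846  2.173  2.965  0.524 -1.534] FS [-4.8  0.1  2.5] rot err [ 0. -0.  0.]
```

>>> drive_tool --pt "0.001 0 0.001 0 0 0 -1" --pt "0.001 0 0.0005 0 0 0 -1"

```text
t: 10.25
tcp_pos: [0.5627, 0.0054, 0.0353]
tool_rot: [0.947, -0.042, 0.317, 0.014]
force: [-3.1, 0.5, 2.2]
finger_gap: -0.001
gripper_force: 1.8
```

>>> drive_tool --pt "0.001 0 0.001 0 0 0 -1" --pt "0.001 0 0.0005 0 0 0 -1"

```text
t: 10.45
tcp_pos: [0.5642, 0.0053, 0.0352]
tool_rot: [0.948, -0.043, 0.316, 0.014]
force: [-8.6, 0.6, 5.9]
finger_gap: 0.0
gripper_force: 4.5
```

>>> drive_tool --pt "0.001 0 0.001 0 0 0 -1" --pt "0.001 0 0.0005 0 0 0 -1"

```text
t: 10.65
tcp_pos: [0.5644, 0.0053, 0.0352]
tool_rot: [0.948, -0.043, 0.314, 0.014]
force: [-14.7, -0.3, 11.9]
finger_gap: -0.002
gripper_force: 7.9
```

Run:
```python
from h import *
s=show(37,0,1)
a=rows(s,[([-.075,.101,.037],(37,0,1),2),([-.10,.15,.10],(45,0,1),3),([-.1,.19,.12],(45,0,1),2),([-.1,.19,.12],(40,24,1),8),([-.1,.19,.12],(10,24,1),12),([-.1,.12,.25],(14,0,1),7),([-.09,-.101,.34],(18,0,1),6)],1)
x=model()
for q in np.linspace(0,1.9,6):print(ikf(toW([-.088,.12*np.sin(q-1),.186+.12*np.cos(q-1)]),ori(18,0,1),x,0).round(2))
```

```text
t 10.65 S [-0.0293  0.1005  0.0352] gap -0.0 q [-0.232  0.842  2.158  2.962  0.501 -1.526] FS [-14.6  -1.6  11.9] rot err [ 0.  -0.3  0.1]
# [-0.25  0.87  2.28  2.98  0.65 -1.57]
# [-0.11  0.8   2.39  3.12  0.83 -1.57]
# [ 0.02  0.71  2.34  3.27  0.69 -1.59]
# [-0.34  0.72  2.34  2.21  0.74 -1.02]
# [-0.27  0.58  2.    0.81  0.63  0.67]
# [-0.18  0.27  1.91  0.03  0.72  1.46]
# [-0.68  0.17  1.76  0.21  0.96  0.87]
[[-0.018, 0, -0.014, 0, 0.2, -0.1, 1], [-0.018, 0, -0.015, 0, 0.1, 0, 1], [0.006, -0.016, -0.022, 0, 2.7, 0, 1], [0.007, -0.017, -0.021, 0, 2.6, 0, 1], [0.008, -0.016, -0.021, 0, 2.7, 0, 1], [0.007, -0.02, -0.007, 0, 0, 0, 1], [0.008, -0.02, -0.007, 0, 0, 0, 1], [0, 0, 0, 3.0, -0.6, 0.1, 1], [0, 0, 0, 3.0, -0.6, 0.2, 1], [0, 0, 0, 3.0, -0.6, 0.1, 1]]
[[0, 0, 0, 3.0, -0.7, 0.1, 1], [0, 0, 0, 3.0, -0.6, 0.1, 1], [0, 0, 0, 3.0, -0.6, 0.2, 1], [0, 0, 0, 3.0, -0.6, 0.1, 1], [-0.001, -0.001, 0, 3.0, -0.6, 0.1, 1], [0, 0, 0, 0, -2.3, 1.0, 1], [0, 0, 0, 0, -2.3, 1.0, 1], [0, 0, 0, 0, -2.3, 1.1, 1], [0, 0, 0, 0, -2.2, 1.0, 1], [0, 0, 0, 0, -2.3, 1.0, 1]]
[[0, 0, 0, 0, -2.3, 1.0, 1]
[... 231 characters left out ...]
.02, -3.5, 0.5, -0.1, 1], [0.003, 0.004, -0.021, -3.4, 0.6, -0.1, 1]]
[[0.004, 0.005, -0.02, -3.4, 0.5, -0.2, 1], [0.004, 0.007, -0.02, -3.5, 0.6, -0.1, 1], [0.005, 0.008, -0.019, -3.4, 0.6, -0.1, 1], [0.004, 0.009, -0.018, -3.4, 0.5, -0.1, 1], [0.005, 0.037, -0.014, 0, 0.7, 0, 1], [0.006, 0.037, -0.014, 0, 0.6, 0, 1], [0.005, 0.036, -0.015, 0, 0.7, 0, 1], [0.006, 0.037, -0.014, 0, 0.7, 0, 1], [0.006, 0.037, -0.014, 0, 0.7, 0, 1], [0.006, 0.037, -0.013, 0, 0.6, 0, 1]]
[-0.68  0.29  1.89  0.27  0.72  0.8 ]
[-0.62  0.23  1.86  0.22  0.79  0.9 ]
[-0.53  0.19  1.86  0.18  0.82  1.02]
[-0.43  0.18  1.86  0.14  0.81  1.15]
[-0.32  0.2   1.89  0.11  0.75  1.27]
[-0.24  0.25  1.92  0.08  0.66  1.37]
```

>>> drive_tool --pt "-0.018 0 -0.014 0 0.2 -0.1 -1" --pt "-0.018 0 -0.015 0 0.1 0 -1" --pt "0.006 -0.016 -0.022 0 2.7 0 -1" --pt "0.007 -0.017 -0.021 0 2.6 0 -1" --pt "0.008 -0.016 -0.021 0 2.7 0 -1" --pt "0.007 -0.02 -0.007 0 0 0 -1" --pt "0.008 -0.02 -0.007 0 0 0 -1" --pt "0 0 0 3.0 -0.6 0.1 -1" --pt "0 0 0 3.0 -0.6 0.2 -1" --pt "0 0 0 3.0 -0.6 0.1 -1"

```text
t: 11.65
tcp_pos: [0.5069, 0.1007, 0.1206]
tool_rot: [0.925, -0.012, 0.374, -0.059]
force: [0.4, -0.3, -0.0]
finger_gap: -0.001
gripper_force: 0.0
```

>>> drive_tool --pt "0 0 0 3.0 -0.7 0.1 -1" --pt "0 0 0 3.0 -0.6 0.1 -1" --pt "0 0 0 3.0 -0.6 0.2 -1" --pt "0 0 0 3.0 -0.6 0.1 -1" --pt "-0.001 -0.001 0 3.0 -0.6 0.1 -1" --pt "0 0 0 0 -2.3 1.0 -1" --pt "0 0 0 0 -2.3 1.0 -1" --pt "0 0 0 0 -2.3 1.1 -1" --pt "0 0 0 0 -2.2 1.0 -1" --pt "0 0 0 0 -2.3 1.0 -1"

```text
t: 12.65
tcp_pos: [0.5058, 0.1004, 0.1199]
tool_rot: [0.951, 0.009, 0.245, -0.191]
force: [-0.0, 0.6, 0.2]
finger_gap: -0.003
gripper_force: 0.0
```

>>> drive_tool --pt "0 0 0 0 -2.3 1.0 -1" --pt "0 0 0 0 -2.3 1.0 -1" --pt "0 0 0 0 -2.3 1.1 -1" --pt "0 0 0 0 -2.3 1.0 -1" --pt "0 0 0 0 -2.2 1.0 -1" --pt "0 0 0 0 -2.3 1.0 -1" --pt "0 0 0 0 -2.3 1.0 -1" --pt "0.003 0.002 -0.021 -3.4 0.6 -0.1 1" --pt "0.004 0.003 -0.02 -3.5 0.5 -0.1 1" --pt "0.003 0.004 -0.021 -3.4 0.6 -0.1 1"

```text
t: 13.65
tcp_pos: [0.5021, 0.0701, 0.1762]
tool_rot: [0.987, -0.033, 0.11, -0.113]
force: [-0.2, -0.1, -0.2]
finger_gap: 0.507
gripper_force: 0.0
```

Run:
```python
from h import *
s=show(12,13,1)
a=rows(s,[([-.1,.12,.27],(14,0,1),4),([-.09,-.06,.35],(18,0,1),5),([-.09,-.101,.34],(18,0,1),1)],1)
```

```text
t 13.65 S [-0.0971  0.1595  0.1762] gap 0.51 q [-0.235  0.425  1.971  0.465  0.623  1.038] FS [-0.2 -0.1 -0.2] rot err [0.6 0.1 0.1]
# [-0.17  0.24  1.88  0.03  0.78  1.47]
# [-0.6   0.14  1.77  0.18  0.96  0.97]
# [-0.68  0.17  1.77  0.21  0.95  0.87]
[[0.004, 0.004, -0.025, -3.4, 0.5, -0.1, 1], [0.005, 0.006, -0.024, -3.4, 0.4, -0.1, 1], [0.004, 0.007, -0.024, -3.4, 0.5, -0.1, 1], [0.005, 0.008, -0.024, -3.4, 0.5, -0.1, 1], [0.006, 0.036, -0.015, 0, 0.8, 0, 1], [0.006, 0.036, -0.015, 0, 0.8, 0, 1], [0.006, 0.036, -0.015, 0, 0.8, 0, 1], [0.007, 0.036, -0.014, 0, 0.8, 0, 1], [0.006, 0.036, -0.015, 0, 0.8, 0, 1], [-0.003, 0.041, 0.01, 0, 0, 0, 1]]
```

>>> drive_tool --pt "0.004 0.004 -0.025 -3.4 0.5 -0.1 1" --pt "0.005 0.006 -0.024 -3.4 0.4 -0.1 1" --pt "0.004 0.007 -0.024 -3.4 0.5 -0.1 1" --pt "0.005 0.008 -0.024 -3.4 0.5 -0.1 1" --pt "0.006 0.036 -0.015 0 0.8 0 1" --pt "0.006 0.036 -0.015 0 0.8 0 1" --pt "0.006 0.036 -0.015 0 0.8 0 1" --pt "0.007 0.036 -0.014 0 0.8 0 1" --pt "0.006 0.036 -0.015 0 0.8 0 1" --pt "-0.003 0.041 0.01 0 0 0 1"

```text
t: 14.65
tcp_pos: [0.4871, -0.1921, 0.3427]
tool_rot: [0.986, -0.043, 0.16, 0.009]
force: [0.9, 0.4, -0.6]
finger_gap: 0.999
gripper_force: 0.0
```

Run:
```python
from h import *
from station import manip
s=show(18,0,1)
for n in("top","scene"):
    i=manip.snapshot(n); np.savez(n+"2.npz",**i); cv2.imwrite(f"pics/{n}2.png",i["image"][:,:,::-1])
    P,C=merged((n+"2",)); S=(P-[p0[0],p0[1],0])@RS
    H=S[(S[:,0]>-.09)&(S[:,0]<-.005)&(abs(S[:,1]-.101)<.05)&(S[:,2]>.02)&(S[:,2]<.045)]
    print(n,len(H),np.percentile(H[:,0],[1,5,20,50,80]).round(4) if len(H)>3 else "")
rows(s,[([-.088,-.101,.251],(18,0,1),4)],1)
```

```text
t 14.65 S [-0.0887 -0.103   0.3427] gap 1.0 q [-0.688  0.165  1.762  0.218  0.956  0.867] FS [ 0.9  0.5 -0.6] rot err [-0.2  0.5 -0.1]
top 136 [-0.0172 -0.0156 -0.0145 -0.0121 -0.0089]
scene 98 [-0.0157 -0.0145 -0.0133 -0.0114 -0.0082]
# [-0.68  0.29  1.88  0.27  0.72  0.8 ]
[[-0.007, -0.001, 0.022, 0, -0.1, 0, 1], [-0.007, 0, 0.022, 0.1, -0.1, 0.1, 1], [-0.007, -0.001, 0.021, 0, -0.1, 0, 1], [-0.007, 0, 0.022, 0.1, -0.2, 0, 1]]
```

View pics/top2.png

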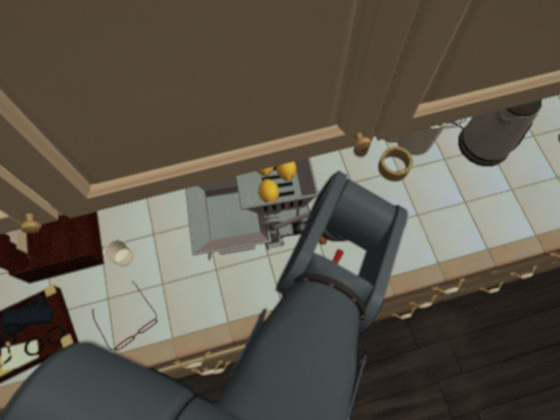

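>>> drive_tool --pt "-0.007 -0.001 0.022 0 -0.1 0 1" --pt "-0.007 0 0.022 0.1 -0.1 0.1 1" --pt "-0.007 -0.001 0.021 0 -0.1 0 1" --pt "-0.007 0 0.022 0.1 -0.2 0 1" --pt "0 0 0 0 0 0 -0.34" --pt "0 0 0 0 0 0 -0.34" --pt "0 0 0 0 0 0 -0.34" --pt "0 0 0 0 0 0 -0.34" --newtons 40

```text
t: 15.55
tcp_pos: [0.4861, -0.1874, 0.2482]
tool_rot: [0.987, -0.044, 0.153, 0.005]
force: [0.8, -0.9, 0.5]
finger_gap: 0.336
gripper_force: 0.0
```

```bash
cat >> h.py <<'E'
def arc(s,qs,g=-.34,dy=0,dz=-.004,lean=18):
    return rows(s,[([-.088,.12*np.sin(q-1)+dy,.19+.12*np.cos(q-1)+dz],(lean,0,1),1) for q in qs],g,check=False)
E
python3 - <<'E'
from h import *
s=show(18,0,1)
a=arc(s,np.arange(1,10)*.07)
E
```

```text
t 15.55 S [-0.0901 -0.0983  0.2482] gap 0.34 q [-0.679  0.295  1.89   0.264  0.718  0.802] FS [ 0.8 -0.9  0.5] rot err [ 0.2 -0.4  0. ]
[[0.005, -0.002, -0.008, -0.2, 0.4, 0, -0.34], [0.002, -0.005, -0.007, 0, 0, 0, -0.34], [0.002, -0.006, -0.005, 0, 0, 0, -0.34], [0.002, -0.006, -0.006, 0, 0, 0, -0.34], [0.001, -0.007, -0.005, 0, 0, 0, -0.34], [0.002, -0.007, -0.005, 0, 0, 0, -0.34], [0.001, -0.007, -0.004, 0, 0, 0, -0.34], [0.001, -0.007, -0.003, 0, 0, 0, -0.34], [0.001, -0.008, -0.004, 0, 0, 0, -0.34]]
```

>>> drive_tool --pt "0.005 -0.002 -0.008 -0.2 0.4 0 -0.34" --pt "0.002 -0.005 -0.007 0 0 0 -0.34" --pt "0.002 -0.006 -0.005 0 0 0 -0.34" --pt "0.002 -0.006 -0.006 0 0 0 -0.34" --pt "0.001 -0.007 -0.005 0 0 0 -0.34"

```text
t: 16.05
tcp_pos: [0.4907, -0.1648, 0.2831]
tool_rot: [0.986, -0.044, 0.158, 0.011]
force: [-3.4, -9.9, 6.5]
finger_gap: 0.329
gripper_force: 4.6
```

Run:
```python
from h import *
s=show(18,0,1)
a=arc(s,.35+np.arange(1,10)*.07)
```

```text
t 16.05 S [-0.0875 -0.0754  0.2831] gap 0.33 q [-0.627  0.232  1.863  0.22   0.78   0.897] FS [ -2.5 -10.2   6.5] rot err [-0.4  0.2 -0.1]
[[0.001, -0.01, -0.003, 0.4, -0.2, 0.1, -0.34], [0.001, -0.007, -0.004, 0, 0, 0, -0.34], [0.001, -0.007, -0.004, 0, 0, 0, -0.34], [0.001, -0.008, -0.003, 0, 0, 0, -0.34], [0.001, -0.008, -0.003, 0, 0, 0, -0.34], [0.001, -0.008, -0.002, 0, 0, 0, -0.34], [0, -0.008, -0.002, 0, 0, 0, -0.34], [0, -0.009, -0.001, 0, 0, 0, -0.34], [0.001, -0.008, 0, 0, 0, 0, -0.34]]
```

>>> drive_tool --pt "0.001 -0.01 -0.003 0.4 -0.2 0.1 -0.34" --pt "0.001 -0.007 -0.004 0 0 0 -0.34" --pt "0.001 -0.007 -0.004 0 0 0 -0.34" --pt "0.001 -0.008 -0.003 0 0 0 -0.34" --pt "0.001 -0.008 -0.003 0 0 0 -0.34"

```text
t: 16.55
tcp_pos: [0.4924, -0.1204, 0.2981]
tool_rot: [0.987, -0.045, 0.153, 0.002]
force: [-0.2, -0.1, 0.6]
finger_gap: 0.33
gripper_force: 0.0
```

Run:
```python
from h import *
s=show(18,0,1)
a=arc(s,.7+np.arange(1,9)*.075)
```

```text
t 16.55 S [-0.0898 -0.0311  0.2981] gap 0.33 q [-0.542  0.196  1.859  0.194  0.821  1.006] FS [-0.2 -0.1  0.6] rot err [ 0.5 -0.4  0.2]
[[0.003, -0.004, -0.004, -0.5, 0.4, -0.2, -0.34], [0.001, -0.009, -0.002, 0, 0, 0, -0.34], [0, -0.009, -0.001, 0, 0, 0, -0.34], [0, -0.009, 0, 0, 0, 0, -0.34], [0, -0.009, 0, 0, 0, 0, -0.34], [0, -0.009, 0.001, 0, 0, 0, -0.34], [-0.001, -0.009, 0.002, 0, 0, 0, -0.34], [-0.001, -0.009, 0.002, 0, 0, 0, -0.34]]
```

>>> drive_tool --pt "0.003 -0.004 -0.004 -0.5 0.4 -0.2 -0.34" --pt "0.001 -0.009 -0.002 0 0 0 -0.34" --pt "0 -0.009 -0.001 0 0 0 -0.34" --pt "0 -0.009 0 0 0 0 -0.34" --pt "0 -0.009 0 0 0 0 -0.34"

```text
t: 17.05
tcp_pos: [0.4978, -0.0809, 0.3058]
tool_rot: [0.987, -0.044, 0.157, 0.007]
force: [-1.0, 1.7, -1.2]
finger_gap: 0.325
gripper_force: 0.4
```

Run:
```python
from h import *
from station import manip
s=show(18,0,1)
i=manip.snapshot("scene"); cv2.imwrite("pics/s3.png",cv2.resize(i["image"][140:280,190:370,::-1],None,fx=4,fy=4))
a=arc(s,1.075+np.arange(1,12)*.075)
```

```text
t 17.05 S [-0.0879  0.0087  0.3058] gap 0.33 q [-0.446  0.177  1.861  0.15   0.812  1.126] FS [-1.2  1.6 -1.2] rot err [ 0.   0.1 -0. ]
[[0, -0.009, 0.001, 0, -0.1, 0, -0.34], [-0.001, -0.009, 0.002, 0, 0, 0, -0.34], [-0.001, -0.009, 0.002, 0, 0, 0, -0.34], [-0.001, -0.008, 0.003, 0, 0, 0, -0.34], [-0.001, -0.009, 0.003, 0, 0, 0, -0.34], [-0.001, -0.007, 0.004, 0, 0, 0, -0.34], [-0.001, -0.008, 0.005, 0, 0, 0, -0.34], [-0.002, -0.007, 0.005, 0, 0, 0, -0.34], [-0.002, -0.007, 0.005, 0, 0, 0, -0.34], [-0.002, -0.006, 0.006, 0, 0, 0, -0.34]]
[[-0.002, -0.006, 0.007, 0, 0, 0, -0.34]]
```

View pics/s3.png

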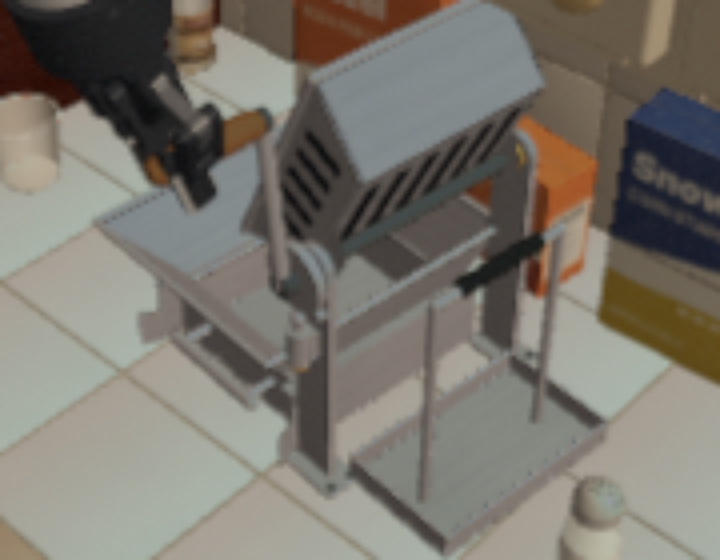

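The fingers cage the wooden grip (crop px ~(190,150)) with the skip tipped about 60°, and the pan handle is home. Continuing over to the end stop.

>>> drive_tool --pt "0 -0.009 0.001 0 -0.1 0 -0.34" --pt "-0.001 -0.009 0.002 0 0 0 -0.34" --pt "-0.001 -0.009 0.002 0 0 0 -0.34" --pt "-0.001 -0.008 0.003 0 0 0 -0.34" --pt "-0.001 -0.009 0.003 0 0 0 -0.34" --pt "-0.001 -0.007 0.004 0 0 0 -0.34" --pt "-0.001 -0.008 0.005 0 0 0 -0.34" --pt "-0.002 -0.007 0.005 0 0 0 -0.34" --pt "-0.002 -0.007 0.005 0 0 0 -0.34"

```text
t: 18.0
tcp_pos: [0.5042, -0.0086, 0.2738]
tool_rot: [0.987, -0.044, 0.156, 0.007]
force: [0.7, 1.2, -0.8]
finger_gap: 0.332
gripper_force: 0.4
```

Run:
```python
from h import *
from station import manip
s=show(18,0,1)
a=arc(s,[1.8,1.85,1.9])
```

```text
t 18.0 S [-0.088   0.0813  0.2738] gap 0.33 q [-0.271  0.225  1.906  0.087  0.704  1.331] FS [ 0.6  1.3 -0.8] rot err [-0. -0. -0.]
[[-0.001, -0.005, 0.004, 0, 0, 0, -0.34], [-0.002, -0.004, 0.004, 0, 0, 0, -0.34], [-0.001, -0.004, 0.005, 0, 0, 0, -0.34]]
```

>>> drive_tool --pt "-0.001 -0.005 0.004 0 0 0 -0.34" --pt "-0.002 -0.004 0.004 0 0 0 -0.34" --pt "-0.001 -0.004 0.005 0 0 0 -0.34" --pt "0 -0.004 0.002 0 0 0 -0.34" --pt "0 0 0 0 0 0 -0.34" --pt "0 0 0 0 0 0 -0.34" --pt "0 0 0 0 0 0 -0.34" --pt "0 0 0 0 0 0 -0.34"

```text
t: 18.8
tcp_pos: [0.5063, 0.0066, 0.2586]
tool_rot: [0.987, -0.044, 0.156, 0.008]
force: [-2.4, -5.0, -0.7]
finger_gap: 0.333
gripper_force: 2.6
```

Run:
```python
from h import *
from station import manip
s=show(18,0,1)
ims=[]
for n,c in(("scene",np.s_[140:280,190:370]),("top",np.s_[130:270,150:330])):
    i=manip.snapshot(n); ims.append(cv2.resize(i["image"][c][:,:,::-1],None,fx=2.2,fy=2.2,interpolation=cv2.INTER_CUBIC))
cv2.imwrite("pics/s4.png",np.hstack(ims))
```

```text
t 18.8 S [-0.0873  0.0966  0.2586] gap 0.33 q [-0.232  0.252  1.921  0.068  0.659  1.38 ] FS [-1.9 -5.2 -0.7] rot err [-0.1 -0.1 -0. ]
```

View pics/s4.png

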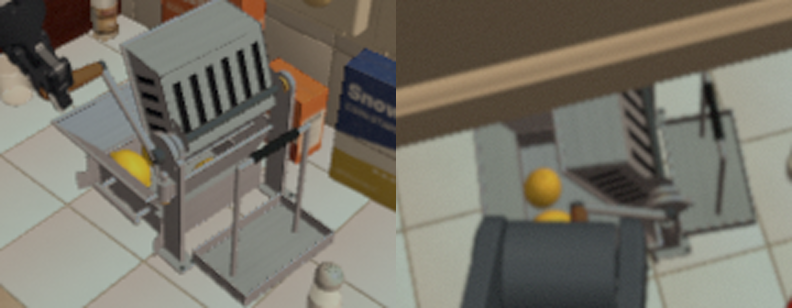

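Run:
```python
from h import *
from station import manip
s=show(18,0,1)
a=arc(s,np.arange(1.84,.72,-.06))
```

```text
t 18.9 S [-0.0873  0.0966  0.2586] gap 0.33 q [-0.232  0.252  1.921  0.068  0.659  1.38 ] FS [-1.3 -4.7 -1.2] rot err [-0.1 -0.1 -0. ]
[[0.002, 0.007, -0.007, 0.1, 0.1, 0, -0.34], [0.001, 0.005, -0.005, 0, 0, 0, -0.34], [0.002, 0.006, -0.005, 0, 0, 0, -0.34], [0.001, 0.005, -0.004, 0, 0, 0, -0.34], [0.001, 0.006, -0.004, 0, 0, 0, -0.34], [0.002, 0.006, -0.004, 0, 0, 0, -0.34], [0.001, 0.006, -0.003, 0, 0, 0, -0.34], [0.001, 0.007, -0.003, 0, 0, 0, -0.34], [0.001, 0.006, -0.003, 0, 0, 0, -0.34], [0, 0.007, -0.002, 0, 0, 0, -0.34]]
[[0.001, 0.007, -0.002, 0, 0, 0, -0.34], [0, 0.007, -0.001, 0, 0, 0, -0.34], [0.001, 0.007, -0.001, 0, 0, 0, -0.34], [0, 0.007, -0.001, 0, 0, 0, -0.34], [0, 0.008, 0, 0, 0, 0, -0.34], [0, 0.007, 0, 0, 0, 0, -0.34], [0, 0.007, 0.001, 0, 0, 0, -0.34], [-0.001, 0.007, 0.001, 0, 0, 0, -0.34], [0, 0.007, 0.001, 0, 0, 0, -0.34]]
```

>>> drive_tool --pt "0.002 0.007 -0.007 0.1 0.1 0 -0.34" --pt "0.001 0.005 -0.005 0 0 0 -0.34" --pt "0.002 0.006 -0.005 0 0 0 -0.34" --pt "0.001 0.005 -0.004 0 0 0 -0.34" --pt "0.001 0.006 -0.004 0 0 0 -0.34" --pt "0.002 0.006 -0.004 0 0 0 -0.34" --pt "0.001 0.006 -0.003 0 0 0 -0.34" --pt "0.001 0.007 -0.003 0 0 0 -0.34" --pt "0.001 0.006 -0.003 0 0 0 -0.34" --pt "0 0.007 -0.002 0 0 0 -0.34"

```text
t: 19.9
tcp_pos: [0.5002, -0.0539, 0.3008]
tool_rot: [0.987, -0.044, 0.157, 0.006]
force: [0.3, 1.6, 1.1]
finger_gap: 0.329
gripper_force: 0.7
```

Run:
```python
from h import *
from station import manip
s=show(18,0,1)
a=arc(s,np.arange(1.24,.66,-.06))
```

```text
t 19.9 S [-0.0879  0.0358  0.3008] gap 0.33 q [-0.383  0.182  1.872  0.129  0.789  1.2  ] FS [0.1 1.6 1.1] rot err [ 0.1  0.1 -0. ]
[[0, 0.007, -0.002, -0.1, -0.1, 0, -0.34], [0.001, 0.007, -0.001, 0, 0, 0, -0.34], [0, 0.007, -0.001, 0, 0, 0, -0.34], [0, 0.008, -0.001, 0, 0, 0, -0.34], [0.001, 0.007, 0, 0, 0, 0, -0.34], [-0.001, 0.007, 0, 0, 0, 0, -0.34], [0, 0.007, 0.001, 0, 0, 0, -0.34], [0, 0.007, 0.001, 0, 0, 0, -0.34], [-0.001, 0.007, 0.001, 0, 0, 0, -0.34], [0, 0.007, 0.002, 0, 0, 0, -0.34]]
```

>>> drive_tool --pt "0 0.007 -0.002 -0.1 -0.1 0 -0.34" --pt "0.001 0.007 -0.001 0 0 0 -0.34" --pt "0 0.007 -0.001 0 0 0 -0.34" --pt "0 0.008 -0.001 0 0 0 -0.34" --pt "0.001 0.007 0 0 0 0 -0.34" --pt "-0.001 0.007 0 0 0 0 -0.34" --pt "0 0.007 0.001 0 0 0 -0.34" --pt "0 0.007 0.001 0 0 0 -0.34"

```text
t: 20.7
tcp_pos: [0.4949, -0.1105, 0.3035]
tool_rot: [0.987, -0.044, 0.156, 0.007]
force: [0.3, 0.6, -0.2]
finger_gap: 0.33
gripper_force: 0.2
```

Run:
```python
from h import *
from station import manip
s=show(18,0,1)
a=arc(s,np.arange(.77,.33,-.05))
```

```text
t 20.7 S [-0.0882 -0.021   0.3035] gap 0.33 q [-0.514  0.186  1.856  0.175  0.819  1.045] FS [ 0.3  0.6 -0.2] rot err [-0. -0. -0.]
[[0, 0.006, 0.001, 0, 0, 0, -0.34], [-0.001, 0.006, 0.001, 0, 0, 0, -0.34], [0, 0.006, 0.002, 0, 0, 0, -0.34], [-0.001, 0.005, 0.002, 0, 0, 0, -0.34], [0, 0.006, 0.002, 0, 0, 0, -0.34], [-0.001, 0.005, 0.003, 0, 0, 0, -0.34], [-0.001, 0.006, 0.002, 0, 0, 0, -0.34], [-0.001, 0.005, 0.003, 0, 0, 0, -0.34], [-0.001, 0.005, 0.004, 0, 0, 0, -0.34]]
```

>>> drive_tool --pt "0 0.006 0.001 0 0 0 -0.38" --pt "-0.001 0.006 0.001 0 0 0 -0.42" --pt "0 0.006 0.002 0 0 0 -0.42" --pt "-0.001 0.005 0.002 0 0 0 -0.42" --pt "0 0.006 0.002 0 0 0 -0.42" --pt "-0.001 0.005 0.003 0 0 0 -0.42" --pt "-0.001 0.006 0.002 0 0 0 -0.42" --pt "-0.001 0.005 0.003 0 0 0 -0.42" --pt "-0.001 0.005 0.004 0 0 0 -0.42"

```text
t: 21.6
tcp_pos: [0.491, -0.1596, 0.2826]
tool_rot: [0.987, -0.044, 0.156, 0.006]
force: [-1.1, 4.1, 1.2]
finger_gap: 0.29
gripper_force: 1.3
```

Run:
```python
from h import *
from station import manip
s=show(18,0,1)
a=arc(s,np.arange(.35,-.01,-.04),g=-.42)
```

```text
t 21.6 S [-0.0877 -0.0702  0.2826] gap 0.29 q [-0.62   0.232  1.863  0.224  0.787  0.902] FS [-1.4  3.9  1.2] rot err [ 0.1 -0.   0. ]
[[-0.001, 0.002, 0.001, -0.1, 0, 0, -0.42], [-0.001, 0.004, 0.003, 0, 0, 0, -0.42], [-0.001, 0.004, 0.003, 0, 0, 0, -0.42], [-0.001, 0.003, 0.003, 0, 0, 0, -0.42], [-0.001, 0.004, 0.003, 0, 0, 0, -0.42], [-0.001, 0.003, 0.003, 0, 0, 0, -0.42], [-0.001, 0.003, 0.004, 0, 0, 0, -0.42], [-0.001, 0.003, 0.004, 0, 0, 0, -0.42], [-0.001, 0.003, 0.003, 0, 0, 0, -0.42]]
```

>>> drive_tool --pt "-0.001 0.002 0.001 -0.1 0 0 -0.42" --pt "-0.001 0.004 0.003 0 0 0 -0.42" --pt "-0.001 0.004 0.003 0 0 0 -0.42" --pt "-0.001 0.003 0.003 0 0 0 -0.42" --pt "-0.001 0.004 0.003 0 0 0 -0.42" --pt "-0.001 0.003 0.003 0 0 0 -0.42"

```text
t: 22.2
tcp_pos: [0.4886, -0.1802, 0.2655]
tool_rot: [0.987, -0.044, 0.156, 0.008]
force: [0.0, 0.6, 0.3]
finger_gap: 0.289
gripper_force: 0.2
```

Run:
```python
from h import *
from station import manip
s=show(18,0,1)
a=arc(s,[.12,.09,.06,.04,.02,0,-.02],g=-.42)
```

```text
t 22.2 S [-0.0883 -0.091   0.2655] gap 0.29 q [-0.661  0.265  1.875  0.245  0.749  0.84 ] FS [-0.   0.6  0.3] rot err [-0.1 -0.  -0. ]
[[-0.001, 0.001, 0.003, 0.1, 0, 0, -0.42], [-0.001, 0.003, 0.003, 0, 0, 0, -0.42], [0, 0.002, 0.002, 0, 0, 0, -0.42], [-0.001, 0.001, 0.002, 0, 0, 0, -0.42], [-0.001, 0.002, 0.002, 0, 0, 0, -0.42], [0, 0.001, 0.002, 0, 0, 0, -0.42], [-0.001, 0.001, 0.002, 0, 0, 0, -0.42]]
```

>>> drive_tool --pt "-0.001 0.001 0.003 0.1 0 0 -0.42" --pt "-0.001 0.003 0.003 0 0 0 -0.42" --pt "0 0.002 0.002 0 0 0 -0.42" --pt "-0.001 0.001 0.002 0 0 0 -0.42" --pt "-0.001 0.002 0.002 0 0 0 -0.42" --pt "0 0.001 0.002 0 0 0 -0.42" --pt "-0.001 0.002 0.002 0 0 0 -0.42" --pt "0 0.001 0.001 0 0 0 -0.42"

```text
t: 23.0
tcp_pos: [0.4877, -0.1924, 0.2478]
tool_rot: [0.987, -0.044, 0.156, 0.007]
force: [-0.0, -0.2, 0.4]
finger_gap: 0.29
gripper_force: 0.0
```

Run:
```python
from h import *
from station import manip
s=show(18,0,1)
```

```text
t 23.0 S [-0.0881 -0.1032  0.2478] gap 0.29 q [-0.686  0.299  1.887  0.269  0.712  0.79 ] FS [-0.  -0.2  0.4] rot err [ 0. -0. -0.]
```

>>> drive_tool --pt "0 0.001 0 0 0 0 -0.42" --pt "0 0.001 0 0 0 0 -0.42" --pt "0 0.001 0 0 0 0 -0.42" --pt "0 0 0 0 0 0 -0.42"

```text
t: 23.4
tcp_pos: [0.4877, -0.1944, 0.248]
tool_rot: [0.987, -0.044, 0.156, 0.006]
force: [2.6, 5.2, 0.4]
finger_gap: 0.286
gripper_force: 2.3
```

>>> drive_tool --pt "0 -0.002 0 0 0 0 -0.42" --pt "0 -0.001 0 0 0 0 0.2" --pt "0 0 0 0 0 0 0.3" --pt "0 0 0 0 0 0 0.3" --pt "0.007 0 -0.02 0 0 0 0.3" --pt "0.007 0 -0.02 0 0 0 0.3" --pt "0.007 0 -0.02 0 0 0 0.3" --pt "0 0 -0.025 0 0 0 0.3" --pt "-0.04 0 -0.02 0 0 0 0.3" --pt "-0.04 0 -0.02 0 0 0 0.3"

```text
t: 24.4
tcp_pos: [0.3931, -0.1845, 0.3496]
tool_rot: [0.987, -0.043, 0.157, 0.008]
force: [-1.2, -0.8, -0.5]
finger_gap: 0.651
gripper_force: 0.0
```

>>> drive_tool --pt "-0.02 0.03 0 0 0 0 0.3" --pt "0 0.04 0 0 0 0 0.3" --pt "0 0.04 0 0 0 0 0.3" --pt "0 0.04 0 0 0 0 0.3" --pt "0 0.04 0 0 0 0 0.3"

```text
t: 24.9
tcp_pos: [0.3571, -0.3736, 0.3428]
tool_rot: [0.987, -0.044, 0.156, 0.007]
force: [1.7, -0.7, 0.3]
finger_gap: 0.653
gripper_force: 0.0
```

Run:
```python
from h import *
from station import manip
s=show(18,0,1)
ims=[]
for n,c in(("scene",np.s_[140:320,190:370]),("top",np.s_[120:300,170:350])):
    i=manip.snapshot(n); ims.append(cv2.resize(i["image"][c][:,:,::-1],None,fx=2.2,fy=2.2,interpolation=cv2.INTER_CUBIC)); np.savez(n+"5.npz",**i)
    P,C=merged((n+"5",)); S=(P-[p0[0],p0[1],0])@RS
    G=S[(S[:,0]>-.12)&(S[:,0]<-.04)&(abs(S[:,1]+.101)<.03)&(S[:,2]>.22)&(S[:,2]<.29)]
    print(n,"grip y",np.percentile(G[:,1],[2,50,98]).round(4),"z",np.percentile(G[:,2],[2,50,98]).round(4),len(G))
    H=S[(S[:,0]>-.09)&(S[:,0]<-.005)&(abs(S[:,1]-.101)<.05)&(S[:,2]>.02)&(S[:,2]<.045)]
    print("handle",np.percentile(H[:,0],[1,5,50]).round(4))
    Y=(C[:,0]>150)&(C[:,1]>110)&(C[:,2]<60)&(S[:,0]>-.05)&(S[:,0]<.2)&(S[:,1]>-.15)&(S[:,1]<.25)
    if Y.sum(): print("yellow",Y.sum(),S[Y].min(0).round(3),S[Y].max(0).round(3))
cv2.imwrite("pics/s5.png",np.hstack(ims))
```

```text
t 24.9 S [-0.2021 -0.2953  0.3428] gap 0.65 q [-1.181  0.19   1.727  0.313  1.096  0.353] FS [ 1.7 -0.5  0.3] rot err [-0.1  0.   0. ]Traceback (most recent call last):
  File "<stdin>", line 9, in <module>
    return _quantile_unchecked(
        a, q, axis, out, overwrite_input, method, keepdims, weights)
    return _ureduce(a,
                    func=_quantile_ureduce_func,
    ...<5 lines>...
                    overwrite_input=overwrite_input,
                    method=method)
    r = func(a, **kwargs)
    result = _quantile(arr,
                       quantiles=q,
    ...<2 lines>...
                       out=out,
                       weights=wgt)
    slices_having_nans = np.isnan(arr[-1, ...])
                                  ~~~^^^^^^^^^
IndexError: index -1 is out of bounds for axis 0 with size 0
```

>>> drive_tool --pt "0 -0.048 0 0 0 0 0.3" --pt "0 -0.048 0 0 0 0 0.3" --pt "0 -0.048 0 0 0 0 0.3" --pt "0 -0.048 0 0 0 0 0.3" --pt "0 -0.048 0 0 0 0 0.3" --pt "0 -0.048 0 0 0 0 0.3" --pt "0 -0.048 0 0 0 0 0.3" --pt "0 -0.048 0 0 0 0 0.3" --pt "0 -0.048 0 0 0 0 0.3" --pt "0 -0.048 0 0 0 0 0.3"

```text
t: 25.95
tcp_pos: [0.4, 0.1083, 0.3431]
tool_rot: [0.987, -0.044, 0.157, 0.007]
force: [0.3, -0.8, -0.5]
finger_gap: 0.65
gripper_force: 0.0
```

>>> drive_tool --pt "0 -0.048 0 0 0 0 0.3" --pt "0 -0.048 0 0 0 0 0.3" --pt "0 -0.048 0 0 0 0 0.3" --pt "0 -0.048 0 0 0 0 0.3" --pt "0 0 0 0 0 0 0.3"

```text
t: 26.45
tcp_pos: [0.4178, 0.3032, 0.3427]
tool_rot: [0.987, -0.04, 0.157, 0.005]
force: [-0.5, 0.3, -0.5]
finger_gap: 0.653
gripper_force: 0.0
```

Run:
```python
from h import *
from station import manip
s=show(18,0,1)
ims=[]
def pc(a,q): return np.percentile(a,q).round(4) if len(a) else None
for n,c in(("scene",np.s_[140:320,190:370]),("top",np.s_[120:300,170:350])):
    i=manip.snapshot(n); ims.append(cv2.resize(i["image"][c][:,:,::-1],None,fx=2.2,fy=2.2,interpolation=cv2.INTER_CUBIC)); np.savez(n+"5.npz",**i)
    P,C=merged((n+"5",)); S=(P-[p0[0],p0[1],0])@RS
    G=S[(S[:,0]>-.12)&(S[:,0]<-.04)&(abs(S[:,1]+.101)<.02)&(S[:,2]>.22)&(S[:,2]<.29)]
    print(n,"grip y",pc(G[:,1],[2,50,98]),"z",pc(G[:,2],[2,50,98]),len(G))
    H=S[(S[:,0]>-.09)&(S[:,0]<-.005)&(abs(S[:,1]-.101)<.05)&(S[:,2]>.02)&(S[:,2]<.045)]
    print("handle",pc(H[:,0],[1,5,50]))
    Y=(C[:,0]>150)&(C[:,1]>110)&(C[:,2]<60)&(S[:,0]>-.05)&(S[:,0]<.2)&(S[:,1]>-.15)&(S[:,1]<.25)
    if Y.sum(): print("yellow",Y.sum(),S[Y].min(0).round(3),S[Y].max(0).round(3))
cv2.imwrite("pics/s5.png",np.hstack(ims))
```

```text
t 26.45 S [-0.2017  0.3842  0.3427] gap 0.65 q [ 0.505  0.187  1.731 -0.208  0.967  2.254] FS [-0.6  0.2 -0.5] rot err [ 0.3  0.1 -0.3]
scene grip y [-0.1126 -0.1077 -0.096 ] z [0.2508 0.2628 0.2668] 250
handle [-0.0161 -0.0153 -0.0116]
yellow 139 [0.03  0.111 0.006] [0.115 0.172 0.069]
top grip y [-0.1109 -0.1007 -0.0923] z [0.2555 0.2629 0.268 ] 244
handle [-0.0173 -0.0165 -0.0126]
yellow 257 [0.027 0.114 0.03 ] [0.115 0.163 0.07 ]
```

View pics/s5.png

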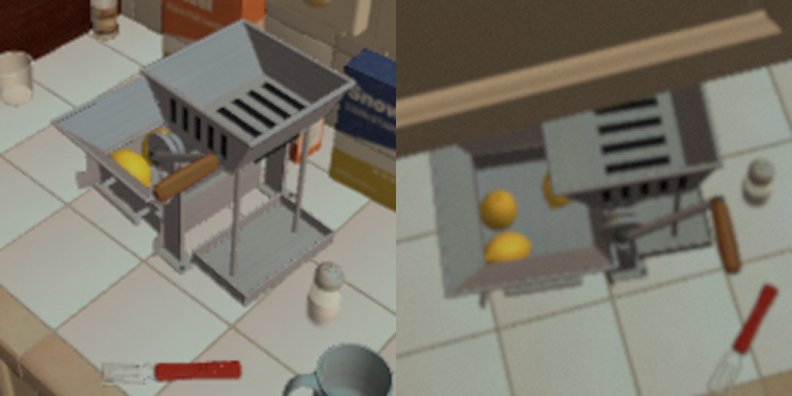

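The skip is empty and upright, with its grip where it started. Three lemons lie in the pan (top half, px (497,208), (508,245) and (557,187)). The pan is home, and the shaker, mug and peeler are unmoved.

```bash
python3 -c "
from station import manip
print(manip.sign_off())"
```

```text
the job is handed in; nothing more can be done
None
```

I handed the job in at about 26 s: the pan is home against its stop, all three lemons are in it, the skip was eased back upright onto its rest, and the shaker, mug and peeler look unmoved in the last pictures.

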